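Assemble a tiered brass lamp

TASK

Put the brass lamp together for display: on its heavy base set the largest tier first, then the middle one, then the smallest, and the finial last, each slipped over the spigot of the piece below and sitting fully down and upright. Let go of each piece before fetching the next, and leave the finished lamp standing still. Do not push away or knock over the desk bell, the copper pot or the polish tin.

Things in the scene. Friction and masses are not known exactly. Their poses are not given: they have to be found in the camera images.
- lamp_base: brass lamp base, heavy, stays put: stepped round foot 120 mm across, no dish, narrowing to a column 36 mm thick with a flat shoulder 50 mm above the table, on which the first tier's foot rests; on the shoulder a tapered spigot 14 mm high, 17 wide at its foot, 8 at its top. Origin: centre of its underside on the table, z up; round.
- large_tier: the largest of the three tiers, brass, loose, upright: dish 144 mm across with a central column. Origin: centre of underside, z up; round. Foot ring 56 mm across, socket 21 mm wide, 16 deep beneath. Dish floor 20, rim 25.5 above origin. Column 36 mm thick, grip it at 30 to 56; its shoulder at 56 (next piece's foot rests there); on it a tapered spigot 14 high, 17 wide at foot, 8 at top, for the next socket. 450 g.
- middle_tier: the middle-sized of the three tiers, brass, loose, upright: dish 108 mm across with a central column. Origin: centre of underside, z up; round. Foot ring 56 mm across, socket 21 mm wide, 16 deep beneath. Dish floor 20, rim 25.5 above origin. Column 36 mm thick, grip it at 30 to 56; its shoulder at 56 (next piece's foot rests there); on it a tapered spigot 14 high, 17 wide at foot, 8 at top, for the next socket. 320 g.
- small_tier: the smallest of the three tiers, brass, loose, upright: dish 76 mm across with a central column. Origin: centre of underside, z up; round. Foot ring 56 mm across, socket 21 mm wide, 16 deep beneath. Dish floor 20, rim 25.5 above origin. Column 36 mm thick, grip it at 30 to 56; its shoulder at 56 (next piece's foot rests there); on it a tapered spigot 14 high, 17 wide at foot, 8 at top, for the next socket. 220 g.
- finial: finial, top piece of the lamp, brass, loose, upright, no dish, 70 mm high. Origin: centre of underside, z up; round. Foot 44 mm across, 16 high, with a socket 21 mm wide, 16 deep beneath. Neck 30 mm thick from 16 to 46 above the origin: grip it there. Above it a pointed tip, at most 36 mm across, from 46 to 70. 150 g.
- desk_bell: bystander, loose: small brass desk bell standing mouth down, 68 mm across, with a dark wooden grip, 88 mm high. Origin: centre of its underside, z up.
- copper_pot: bystander, loose: open round copper pot, 84 mm across its rim, 65 mm high, with two dark loop handles at its sides, about 152 mm over both. Origin: centre of its underside, z up.
- polish_tin: bystander, loose: closed round grey tin of metal polish, 60 mm across, 50 mm high. Origin: centre of its underside, z up.
Not all that is in view belongs to the job. What is shaped like the lamp_base but white is not meant. Leave any white look-alike of the middle_tier alone.

How it is judged:
On the way, in this order (a step that is already met when the one before it is completed fails the run):
1. the large tier is seated on the lamp base (horizontal distance between large_tier and lamp_base below 0.005 m and z of large_tier in the frame of lamp_base between 0.047 and 0.053 m and angle between large_tier's own z axis and vertical below 0.07 rad and contact force between the fingers and large_tier below 0.1 N), for 0.2 s.
2. the middle tier is seated on the large tier, the tiers below still seated (horizontal distance between large_tier and lamp_base below 0.005 m and z of large_tier in the frame of lamp_base between 0.047 and 0.053 m and angle between each of large_tier, middle_tier's own z axis and vertical below 0.07 rad and horizontal distance between middle_tier and large_tier below 0.005 m and z of middle_tier in the frame of large_tier between 0.053 and 0.059 m and contact force between the fingers and middle_tier below 0.1 N), for 0.2 s.
3. the small tier is seated on the middle tier, the tiers below still seated (horizontal distance between large_tier and lamp_base below 0.005 m and z of large_tier in the frame of lamp_base between 0.047 and 0.053 m and angle between each of large_tier, middle_tier, small_tier's own z axis and vertical below 0.07 rad and horizontal distance between middle_tier and large_tier below 0.005 m and z of middle_tier in the frame of large_tier between 0.053 and 0.059 m and horizontal distance between small_tier and middle_tier below 0.005 m and z of small_tier in the frame of middle_tier between 0.053 and 0.059 m and contact force between the fingers and small_tier below 0.1 N), for 0.2 s.
4. the finial is seated on the small tier, the tiers below still seated (horizontal distance between large_tier and lamp_base below 0.005 m and z of large_tier in the frame of lamp_base between 0.047 and 0.053 m and angle between each of large_tier, middle_tier, small_tier, finial's own z axis and vertical below 0.07 rad and horizontal distance between middle_tier and large_tier below 0.005 m and z of middle_tier in the frame of large_tier between 0.053 and 0.059 m and horizontal distance between small_tier and middle_tier below 0.005 m and z of small_tier in the frame of middle_tier between 0.053 and 0.059 m and horizontal distance between finial and small_tier below 0.005 m and z of finial in the frame of small_tier between 0.053 and 0.059 m and contact force between the fingers and finial below 0.1 N), for 0.2 s.
At the end, for the whole second after the job is handed in: From the base upwards stand the large tier, the middle tier, the small tier and the finial, each centred on the piece below to 5 mm, seated on its shoulder to 3 mm in height, upright to 4 degrees, released and at rest (horizontal distance between large_tier and lamp_base below 0.005 m and z of large_tier in the frame of lamp_base between 0.047 and 0.053 m and angle between each of large_tier, middle_tier, small_tier, finial's own z axis and vertical below 0.07 rad and horizontal distance between middle_tier and large_tier below 0.005 m and z of middle_tier in the frame of large_tier between 0.053 and 0.059 m and horizontal distance between small_tier and middle_tier below 0.005 m and z of small_tier in the frame of middle_tier between 0.053 and 0.059 m and horizontal distance between finial and small_tier below 0.005 m and z of finial in the frame of small_tier between 0.053 and 0.059 m and linear speed of each of large_tier, middle_tier, small_tier, finial below 0.02 m/s and angular speed of each of large_tier, middle_tier, small_tier, finial below 0.2 rad/s); the robot touches nothing.
It fails at once if the desk bell is pushed more than 30 mm or knocked over (distance of desk_bell from where it was at the start of the episode above 0.03 m or angle between desk_bell's own z axis and vertical above 0.4 rad).
It fails at once if the copper pot is pushed more than 30 mm or knocked over (distance of copper_pot from where it was at the start of the episode above 0.03 m or angle between copper_pot's own z axis and vertical above 0.4 rad).
It fails at once if the polish tin is pushed more than 30 mm or knocked over (distance of polish_tin from where it was at the start of the episode above 0.03 m or angle between polish_tin's own z axis and vertical above 0.4 rad).
It also fails if it takes over 115 s, if anything falls off the work surface, if the arm or the gripper's body presses on something with over 40 N, if the wrist force passes 120 N, or if a joint passes its speed limit or range.

ROBOT

A 7-joint arm with a two-finger parallel gripper is mounted at the origin on the work surface. World frame = base frame: x ahead of the robot, y to its left, z up, the work surface at z = 0. Lengths are in m, angles in rad, forces in N, time in s.
With the tool pointing down it reaches from about 0.4 to 0.925 m from the base axis. Payload 5.6 kg.
Tool frame: the origin (TCP) lies midway between the tips of the shut fingers; the grasp point (between the pads) lies 19 mm behind it; z points along the fingers, y is the direction in which the jaws open and shut (so a half turn about z gives the same grasp; the last joint's range is limited). The gripper opens to 85 mm and grips with 20 to 120 N. Pads are 22 mm wide; open, the fingers measure 114 mm over their backs; the gripper's body (76 mm by 85 mm) begins 54 mm behind the grasp point. The pads swing forward as they close: fully open they stand 13 mm farther back than shut.
Start: joints at [-1.311, 0.468, -0.012, 1.603, 0.006, 1.071, -0.056], TCP at [0.194, 0.62, 0.231] pointing down, gripper open.
Joint ranges: [-2.53, 2.53], [-0.31, 2.02], [-1.57, 1.55], [0.28, 2.44], [-1.29, 4.43], [0.15, 1.84], [-2.92, 2.92]. Speed limits (rad/s): [2.57, 2.57, 3.14, 3.14, 3.14, 3.14, 3.14].

INTERFACE

Orientations are given as a unit quaternion [x, y, z, w].
In Python, from station import * gives the robot as it stands. The module is installed in compiled form; this text tells all that it offers.
- The arm moves only by the shell command python3 -m inch 'ROWS' [FORCE]. ROWS is JSON, a list of rows, each an object of numbers: "tx", "ty", "tz": the shift along the tool's x, y, z each as a share of 0.04 m, from -1 to 1; "wx", "wy", "wz": the turn, a rotation vector about the tool's x, y, z each as a share of 0.1 rad, from -1 to 1; "jaw": the opening, from 0 (shut) to 1 (fully open). In form: [{"tx": .., "ty": .., "tz": .., "wx": .., "wy": .., "wz": .., "jaw": ..}, ...]. A call has exactly 5 rows; each row shifts and turns the commanded pose from where the row before left it, along the tool's axes as they then stand; what a row does not reach is not made up. A row lasts 1/12 s, in which the tool goes at most 41.7 mm and 7.16 degrees, less where a joint would pass 70% of its speed; a pose out of reach is approached as far as the arm can. A call with a number of a shift or a turn outside -1 to 1 is refused whole. A call with a gripper value outside its range is refused whole. The fingers move at their own pace and stop on an object; FORCE is the grip in N (left out, the last holds). Time passes only in rows, so rows that do not move let the fingers close, or fill a call up. It gives the time, the measured TCP pose, the force and the opening at its end, in the units of the state.
- get_state(): the state, without advancing time (a new reading comes with each control period).
- get_image(name): name is "side" or "top" or "wrist"; returns a dict with "frame" (384x512x3 uint8, red, green, blue), "depth" (384x512 float32, m along the optical axis (not along the pixel's ray), 0 where there is no reading), "intrinsics" (3x3 intrinsics, pixels), "R" (3x3) and "t" (3): a world point X has camera coordinates R X + t; the wrist camera has in their place "mount" (4x4, takes a point from camera to tool coordinates, whose origin is the TCP and whose axes are the flange's). Camera axes: x right, y down, z forward; pixel columns grow to the right and rows downward; lengths in m; the calibration is good to about 2 mm. The wrist camera is an equidistant fisheye: a pixel r from the principal point sees the ray r / f radians off the axis. A picture is of the moment at which its call begins: read the wrist's pose just before it.
- sign_off(): hands the job in, once; it reports no verdict.
The state is a dict: "clock": time; "qpos": joint angles; "qd": joint speeds; "effort": joint torques, N m; "tcp_pos": TCP position; "eef_rot": TCP orientation; "wrist_force": force on the tool from outside, world axes, zero at the start; "torque": the same for the moment, N m; "opening": opening from 0.0 (shut) to 1.0 (fully open).
Only numpy, scipy, OpenCV 4.12 (cv2) and the standard library are available. Lean on these libraries where they do the work, as an engineer would, in place of code of your own. Each camera call takes 0.05 s, during which the arm holds its last target.

## Working session

There is one attempt and no reset: what is moved stays moved. The work goes in short steps, Python scripts to look and compute and a shell command to move; the robot and the scene stay as the last step left them, time stands still between calls to the robot, and variables do not carry over. Pictures are saved under pics/ and viewed, and the job is handed in when it is done.

```bash
mkdir -p pics; python3 - <<'E'
from station import *
import cv2
s=get_state(); print({k:(v if not hasattr(v,'round') else v) for k,v in s.items()})
for n in ["side","top","wrist"]:
    im=get_image(n); cv2.imwrite(f"pics/{n}0.png",im["frame"][:,:,::-1])
    print(n,im["intrinsics"],im.get("R"),im.get("t"),im.get("mount"))
print(get_state()["clock"])
E
```

```text
{'clock': 0.0, 'qpos': array([-1.31098045,  0.46838843, -0.01159459,  1.60363506,  0.00599953,
        1.0714094 , -0.05627342]), 'qd': array([-0.00082915,  0.00193371, -0.00011314, -0.00158235, -0.00030576,
        0.00080291, -0.00082511]), 'effort': array([-4.39093992e-05, -5.32383943e+01,  2.15082918e-02, -2.51301384e+01,
        1.14558448e-02,  7.85669923e-03,  6.31245669e-07]), 'tcp_pos': array([0.19373742, 0.61986184, 0.2303263 ]), 'eef_rot': array([ 1.50852250e-01,  9.88555908e-01, -9.00041849e-04, -7.21574876e-05]), 'wrist_force': array([ 0.46464533, -0.59088673,  0.5949151 ]), 'torque': array([0.01594319, 0.02023059, 0.04720448]), 'opening': 0.9935656851616536}
side [[365.32372374   0.         254.28001693]
 [  0.         365.32372374 190.29003829]
 [  0.           0.           1.        ]] [[ 0.98567488 -0.16796302 -0.01527944]
 [-0.11639208 -0.61186605 -0.78235083]
 [ 0.12205704  0.77292196 -0.62265056]] [-0.52504629  0.08322173  1.01667995] None
top [[449.70000574   0.         252.75856292]
 [  0.         449.70000574 189.69127561]
 [  0.           0.           1.        ]] [[-0.02775903 -0.99961032  0.00294076]
 [-0.98461715  0.02683474 -0.17265273]
 [ 0.17250654 -0.00768819 -0.98497837]] [0.0106303  0.53185609 1.19106947] None
wrist [[297.31863964   0.         256.21029574]
 [  0.         297.31863964 194.09515371]
 [  0.           0.           1.        ]] None None [[ 1.46128179e-04 -9.45938841e-01 -3.24345014e-01  8.21266949e-02]
 [ 9.99999408e-01  4.88106009e-04 -9.73008144e-04 -1.65287878e-04]
 [ 1.07872095e-03 -3.24344680e-01  9.45938352e-01 -1.44434818e-01]
 [ 0.00000000e+00  0.00000000e+00  0.00000000e+00  1.00000000e+00]]
0.15
```

View pics/side0.png

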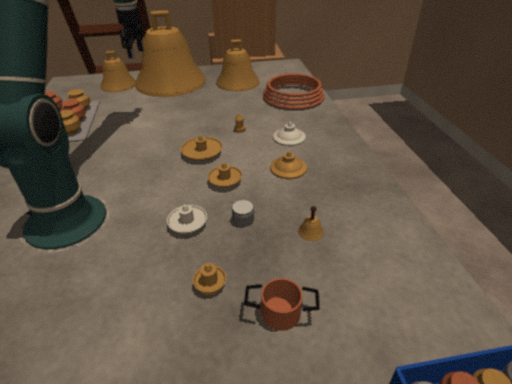

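View pics/top0.png

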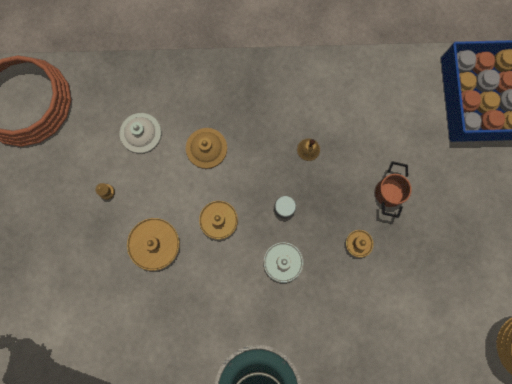

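View pics/wrist0.png

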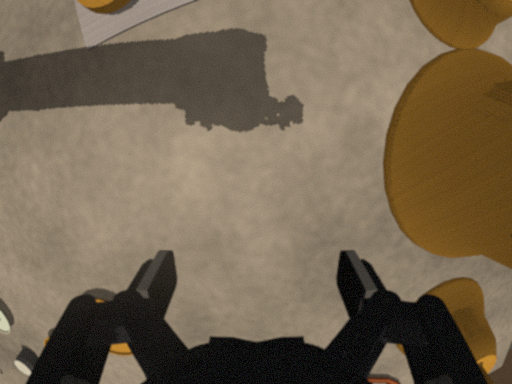

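The side view shows the brass base at (289,166), large tier (201,149), middle tier (225,177), small tier (209,280) and finial (239,124). The white look-alikes are at (187,218) and (289,134). In the top view the same brass pieces are at (206,147), (153,245), (219,220), (359,244) and (105,191). Next I measure them in both views.

```bash
cat > h.py <<'E'
from station import *
import numpy as np, cv2
def rayplane(im,uv,z):
    K=im["intrinsics"];R=im["R"];t=im["t"]
    d=R.T@np.linalg.inv(K)@np.array([uv[0],uv[1],1.]); c=-R.T@t
    return c+d*(z-c[2])/d[2]
def blobs(im,amin=40):
    hsv=cv2.cvtColor(im["frame"],cv2.COLOR_RGB2HSV)
    m=cv2.inRange(hsv,(8,95,40),(30,255,255))
    m=cv2.morphologyEx(m,cv2.MORPH_CLOSE,np.ones((3,3)))
    cs,_=cv2.findContours(m,cv2.RETR_EXTERNAL,cv2.CHAIN_APPROX_NONE)
    return [c for c in cs if cv2.contourArea(c)>amin],m
def near(cs,p):
    return min(cs,key=lambda c:np.hypot(*(c[:,0].mean(0)-p)))
E
python3 - <<'E'
from h import *
P={"base":((206,147),(289,166),.006,.12),"large":((153,245),(201,149),.0255,.144),"middle":((219,220),(225,177),.0255,.108),"small":((359,244),(209,280),.0255,.076),"finial":((105,191),(239,124),.03,.04),"bell":((309,148),(311,227),.03,.06)}
for k,n in enumerate(["top","side"]):
    im=get_image(n); cs,m=blobs(im)
    for q,v in P.items():
        c=near(cs,v[k]); e=cv2.fitEllipse(c)
        # diameter via world contour
        W=np.array([rayplane(im,p[0],v[2])[:2] for p in c])
        (cx,cy),r=cv2.minEnclosingCircle(W.astype(np.float32))
        d=im["depth"]; u0,v0=np.int32(e[0]); patch=d[v0-15:v0+16,u0-15:u0+16]
        print(n,q,"ellipse px",np.round(e[0],1),"world",np.round(rayplane(im,e[0],v[2])[:2],4),"circ",np.round([cx,cy,2*r],4))
        # depth cloud
    h,w=d.shape; uu,vv=np.meshgrid(np.arange(w),np.arange(h))
    K=im["intrinsics"]; C=np.stack([(uu-K[0,2])/K[0,0]*d,(vv-K[1,2])/K[1,1]*d,d],-1)
    X=(C-im["t"])@im["R"]
    for q,v in P.items():
        e=cv2.fitEllipse(near(cs,v[k])); c=rayplane(im,e[0],.04)
        sel=(d>0)&(np.hypot(X[...,0]-c[0],X[...,1]-c[1])<.05)
        Z=X[sel]; top=Z[Z[:,2]>.045]
        print(n,q,"n",len(top),"zmax",np.round(np.percentile(Z[:,2],99.5),3),"col ctr",np.round(top.mean(0),4) if len(top) else None, np.round(np.ptp(top[:,:2],axis=0),3) if len(top) else None)
E
```

```text
top base ellipse px [206.1 147.7] world [0.6659 0.1271] circ [0.6661 0.1272 0.121 ]
top large ellipse px [152.7 243.9] world [0.3923 0.2739] circ [0.3934 0.2734 0.1445]
top middle ellipse px [218.  219.7] world [0.4541 0.0943] circ [0.4545 0.094  0.1079]
top small ellipse px [359.2 243.2] world [ 0.3786 -0.2918] circ [ 0.3788 -0.2919  0.0764]
top finial ellipse px [104.7 190.6] world [0.5433 0.408 ] circ [0.5424 0.41   0.0543]
top bell ellipse px [308.1 149.3] world [ 0.6467 -0.1641] circ [ 0.6471 -0.164   0.0641]
top base n 133 zmax 0.064 col ctr [0.6652 0.1277 0.0524] [0.037 0.034]
top large n 156 zmax 0.069 col ctr [0.3937 0.2732 0.0581] [0.035 0.035]
top middle n 145 zmax 0.071 col ctr [0.4549 0.0946 0.0586] [0.034 0.033]
top small n 157 zmax 0.07 col ctr [ 0.3792 -0.29    0.0584] [0.035 0.035]
top finial n 130 zmax 0.068 col ctr [0.5437 0.4088 0.0578] [0.033 0.034]
top bell n 76 zmax 0.089 col ctr [ 0.6529 -0.1658  0.0629] [0.03  0.028]
side base ellipse px [288.1 166. ] world [0.6675 0.1312] circ [0.6691 0.1432 0.1603]
side large ellipse px [201.1 147.8] world [0.3932 0.2674] circ [0.3948 0.274  0.1656]
side middle ellipse px [224.3 175.5] world [0.455  0.0914] circ [0.4573 0.0991 0.1335]
side small ellipse px [209.  278.8] world [ 0.3799 -0.2936] circ [ 0.3757 -0.2913  0.0945]
side finial ellipse px [239.2 124. ] world [0.5441 0.4017] circ [0.5488 0.4164 0.1531]
side bell ellipse px [311.2 226.7] world [ 0.6511 -0.1791] circ [ 0.6533 -0.1622  0.1313]
side base n 56 zmax 0.061 col ctr [0.6657 0.1203 0.0514] [0.033 0.023]
side large n 76 zmax 0.068 col ctr [0.3943 0.2686 0.0549] [0.034 0.037]
side middle n 93 zmax 0.068 col ctr [0.4558 0.0892 0.0556] [0.035 0.036]
side small n 219 zmax 0.068 col ctr [ 0.3809 -0.2955  0.0557] [0.036 0.039]
side finial n 55 zmax 0.067 col ctr [0.5447 0.4033 0.0555] [0.031 0.023]
side bell n 97 zmax 0.086 col ctr [ 0.6547 -0.1701  0.0621] [0.026 0.023]
```

```bash
python3 -m inch '[{"wz":-1,"jaw":1},{"wz":-1,"jaw":1},{"wz":-1,"jaw":1},{"wz":-0.03,"jaw":1},{"jaw":1}]' 60; python3 -m inch '[{"tx":-1,"ty":-1,"jaw":1},{"tx":-1,"ty":-1,"jaw":1},{"tx":-1,"ty":-1,"jaw":1},{"tx":-1,"ty":-1,"jaw":1},{"ty":-1,"jaw":1}]'
```

```text
$[0]: bad value
$[0]: bad value
```

```bash
python3 -m inch '[{"tx":0,"ty":0,"tz":0,"wx":0,"wy":0,"wz":-1,"jaw":1},{"tx":0,"ty":0,"tz":0,"wx":0,"wy":0,"wz":-1,"jaw":1},{"tx":0,"ty":0,"tz":0,"wx":0,"wy":0,"wz":-1,"jaw":1},{"tx":0,"ty":0,"tz":0,"wx":0,"wy":0,"wz":-0.03,"jaw":1},{"tx":0,"ty":0,"tz":0,"wx":0,"wy":0,"wz":0,"jaw":1}]' 60
```

```text
clock: 0.67
tcp_pos: [0.194, 0.6203, 0.2311]
eef_rot: [0.001, 1.0, -0.0, -0.0]
wrist_force: [0.8, 0.2, 0.6]
opening: 1.002
```

```bash
python3 -m inch '[{"tx":-0.5,"ty":-0.8,"tz":0,"wx":0,"wy":0,"wz":0,"jaw":1},{"tx":-0.5,"ty":-0.8,"tz":0,"wx":0,"wy":0,"wz":0,"jaw":1},{"tx":-0.5,"ty":-0.8,"tz":0,"wx":0,"wy":0,"wz":0,"jaw":1},{"tx":-0.5,"ty":-0.8,"tz":0,"wx":0,"wy":0,"wz":0,"jaw":1},{"tx":-0.5,"ty":-0.8,"tz":0,"wx":0,"wy":0,"wz":0,"jaw":1}]'
python3 -m inch '[{"tx":-0.5,"ty":-0.8,"tz":0,"wx":0,"wy":0,"wz":0,"jaw":1},{"tx":-0.5,"ty":-0.8,"tz":0,"wx":0,"wy":0,"wz":0,"jaw":1},{"tx":-0.5,"ty":-0.8,"tz":0,"wx":0,"wy":0,"wz":0,"jaw":1},{"tx":-0.5,"ty":-0.8,"tz":0,"wx":0,"wy":0,"wz":0,"jaw":1},{"tx":-0.5,"ty":-0.8,"tz":0,"wx":0,"wy":0,"wz":0,"jaw":1}]'
python3 -m inch '[{"tx":0,"ty":-0.68,"tz":0,"wx":0,"wy":0,"wz":0,"jaw":1},{"tx":0,"ty":0,"tz":0.5,"wx":0,"wy":0,"wz":0,"jaw":1},{"tx":0,"ty":0,"tz":0.5,"wx":0,"wy":0,"wz":0,"jaw":1},{"tx":0,"ty":0,"tz":0,"wx":0,"wy":0,"wz":0,"jaw":1},{"tx":0,"ty":0,"tz":0,"wx":0,"wy":0,"wz":0,"jaw":1}]'
cat >> h.py <<'E'
def fish(im,P,pos,quat):
    """world points -> wrist pixel"""
    from scipy.spatial.transform import Rotation as Ro
    T=np.array(im["mount"]); 
    tool=(np.atleast_2d(P)-pos)@Ro.from_quat(quat).as_matrix()
    c=(tool-T[:3,3])@T[:3,:3]
    K=im["intrinsics"]; rho=np.hypot(c[:,0],c[:,1]); th=np.arctan2(rho,c[:,2])
    return np.c_[K[0,2]+K[0,0]*th*c[:,0]/rho,K[1,2]+K[1,1]*th*c[:,1]/rho]
def fishray(im,uv,z,pos,quat):
    from scipy.spatial.transform import Rotation as Ro
    T=np.array(im["mount"]);K=im["intrinsics"]
    uv=np.atleast_2d(uv).astype(float); a=(uv-[K[0,2],K[1,2]])/K[0,0]; th=np.hypot(a[:,0],a[:,1])
    c=np.c_[a*np.sinc(th/np.pi)[:,None],np.cos(th)]
    R=Ro.from_quat(quat).as_matrix()
    d=c@T[:3,:3].T@R.T; o=R@T[:3,3]+pos
    return o+d*((z-o[2])/d[:,2])[:,None]
E
python3 - <<'E'
from h import *
s=get_state(); im=get_image("wrist"); cv2.imwrite("pics/w1.png",im["frame"][:,:,::-1])
print(s["tcp_pos"],s["eef_rot"]);
for z in (.0255,.056,.07): print(fish(im,[[.3935,.273,z]],s["tcp_pos"],s["eef_rot"]))
E
```

```text
clock: 1.08
tcp_pos: [0.2946, 0.4588, 0.2313]
eef_rot: [0.001, 1.0, 0.0, 0.0]
wrist_force: [1.6, 0.1, -0.6]
opening: 1.007
clock: 1.5
tcp_pos: [0.3946, 0.2988, 0.2316]
eef_rot: [0.001, 1.0, 0.0, 0.0]
wrist_force: [0.9, -0.4, 0.3]
opening: 1.0
clock: 1.92
tcp_pos: [0.3935, 0.273, 0.191]
eef_rot: [0.001, 1.0, -0.001, -0.001]
wrist_force: [-0.4, 0.6, 0.0]
opening: 0.998
[0.39348049 0.27296364 0.1909602 ] [ 7.40792024e-04  9.99999307e-01 -5.75288583e-04 -7.10947500e-04]
[[257.27144267 173.33958902]]
[[257.30461335 181.30541824]]
[[257.32195942 185.52443954]]
```

View pics/w1.png

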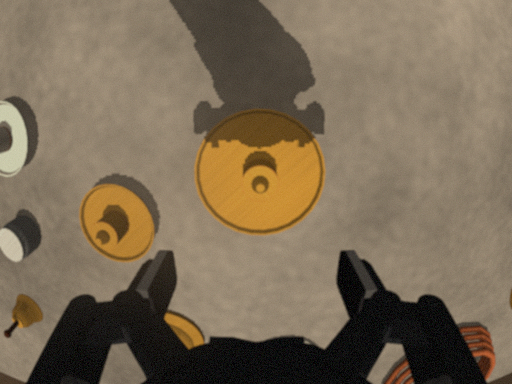

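The large tier is centred at about (260,171), with its spigot at (260,186). The prediction was (257,185), so the offset is about 2–3 mm in y. I measure the rim here, and the middle tier's too.

```bash
cat >> h.py <<'E'
def wristfind(p,z,name=None,dia=None):
    s=get_state(); im=get_image("wrist"); pos,q=s["tcp_pos"],s["eef_rot"]
    if name: cv2.imwrite(f"pics/{name}.png",im["frame"][:,:,::-1])
    hsv=cv2.cvtColor(im["frame"],cv2.COLOR_RGB2HSV); m=cv2.inRange(hsv,(8,110,25),(30,255,255))
    m=cv2.morphologyEx(m,cv2.MORPH_CLOSE,np.ones((5,5)))
    cs,_=cv2.findContours(m,cv2.RETR_EXTERNAL,cv2.CHAIN_APPROX_NONE)
    c=near([c for c in cs if cv2.contourArea(c)>150],p)
    W=fishray(im,c[:,0,:],z,pos,q)[:,:2]
    e=cv2.fitEllipse((W*1e4).astype(np.float32)); 
    print("tcp",np.round(pos,4),"ctr",np.round(np.array(e[0])/1e4,4),"axes",np.round(np.array(e[1])/1e4,4),"px",c[:,0].mean(0))
    return im
E
python3 - <<'E'
from h import *
wristfind((260,171),.0255); wristfind((120,220),.0255)
E
```

```text
tcp [0.394  0.2737 0.1918] ctr [0.3953 0.2752] axes [0.143  0.1433] px [258.45879121 170.50274725]
tcp [0.3943 0.274  0.1922] ctr [0.457  0.0949] axes [0.107  0.1084] px [115.50462963 220.97222222]
```

```bash
python3 -m inch '[{"tx":-0.03,"ty":0.03,"tz":0.8,"wx":0,"wy":0,"wz":0,"jaw":1},{"tx":0,"ty":0,"tz":0.9,"wx":0,"wy":0,"wz":0,"jaw":1},{"tx":0,"ty":0,"tz":0.9,"wx":0,"wy":0,"wz":0,"jaw":1},{"tx":0,"ty":0,"tz":0.8,"wx":0,"wy":0,"wz":0,"jaw":1},{"tx":0,"ty":0,"tz":0.4,"wx":0,"wy":0,"wz":0,"jaw":1}]'
python3 -m inch '[{"tx":0,"ty":0,"tz":0.3,"wx":0,"wy":0,"wz":0,"jaw":1},{"tx":0,"ty":0,"tz":0,"wx":0,"wy":0,"wz":0,"jaw":0.6},{"tx":0,"ty":0,"tz":0,"wx":0,"wy":0,"wz":0,"jaw":0.3},{"tx":0,"ty":0,"tz":0,"wx":0,"wy":0,"wz":0,"jaw":0},{"tx":0,"ty":0,"tz":0,"wx":0,"wy":0,"wz":0,"jaw":0}]'
python3 -m inch '[{"tx":0,"ty":0,"tz":0,"wx":0,"wy":0,"wz":0,"jaw":0},{"tx":0,"ty":0,"tz":0,"wx":0,"wy":0,"wz":0,"jaw":0},{"tx":0,"ty":0,"tz":0,"wx":0,"wy":0,"wz":0,"jaw":0},{"tx":0,"ty":0,"tz":0,"wx":0,"wy":0,"wz":0,"jaw":0},{"tx":0,"ty":0,"tz":0,"wx":0,"wy":0,"wz":0,"jaw":0}]'
python3 - <<'E'
from h import *
s=get_state(); print(s["tcp_pos"])
im=get_image("wrist"); cv2.imwrite("pics/w2.png",im["frame"][:,:,::-1])
E
```

```text
clock: 2.48
tcp_pos: [0.3941, 0.2742, 0.0369]
eef_rot: [-0.0, 1.0, -0.001, -0.001]
wrist_force: [-0.6, 0.5, -0.7]
opening: 1.002
clock: 2.9
tcp_pos: [0.396, 0.2753, 0.0287]
eef_rot: [-0.0, 1.0, 0.001, 0.001]
wrist_force: [0.0, 0.3, -0.1]
opening: 0.454
clock: 3.32
tcp_pos: [0.3961, 0.2754, 0.029]
eef_rot: [-0.0, 1.0, 0.001, 0.001]
wrist_force: [0.0, 0.2, 6.0]
opening: 0.41
[0.3961219  0.27544498 0.02895705]
```

View pics/w2.png

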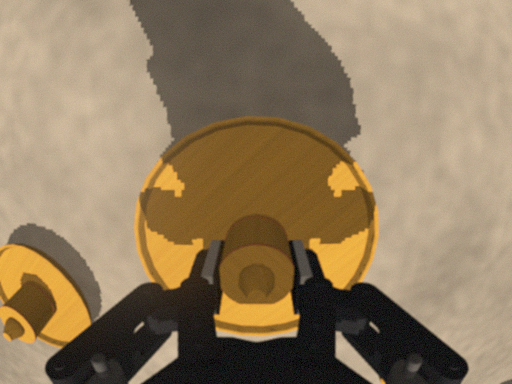

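```bash
python3 -m inch '[{"tx":0,"ty":0,"tz":-0.3,"wx":0,"wy":0,"wz":0,"jaw":0},{"tx":0,"ty":0,"tz":-0.6,"wx":0,"wy":0,"wz":0,"jaw":0},{"tx":0,"ty":0,"tz":-0.8,"wx":0,"wy":0,"wz":0,"jaw":0},{"tx":0,"ty":0,"tz":-0.8,"wx":0,"wy":0,"wz":0,"jaw":0},{"tx":0,"ty":0,"tz":0,"wx":0,"wy":0,"wz":0,"jaw":0}]'
python3 - <<'E'
from h import *
s=get_state(); print(s["tcp_pos"],s["wrist_force"],s["torque"])
p=s["tcp_pos"]
im=get_image("wrist"); cv2.imwrite("pics/w3.png",im["frame"][:,:,::-1])
print(fish(im,[[p[0],p[1],p[2]+.041],[p[0]+.005,p[1],p[2]+.041],[p[0]+.005,p[1],p[2]+.027]],p,s["eef_rot"]))
im=get_image("side"); cv2.imwrite("pics/s3.png",cv2.resize(im["frame"][100:260,120:360,::-1],None,fx=3,fy=3))
E
```

```text
clock: 3.78
tcp_pos: [0.3981, 0.2767, 0.133]
eef_rot: [0.0, 1.0, 0.003, 0.004]
wrist_force: [1.8, 1.1, -3.8]
opening: 0.405
[0.39811474 0.27667971 0.13302204] [ 1.80208337  1.05427227 -3.80127227] [ 0.09381251 -0.14142105 -0.04281609]
[[258.36134024 296.28715713]
 [258.31732627 304.80148323]
 [257.98092113 286.24772712]]
```

View pics/w3.png

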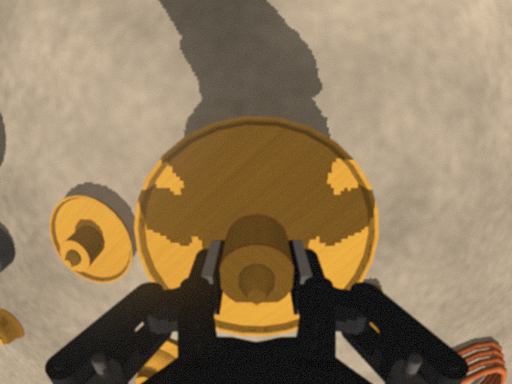

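View pics/s3.png

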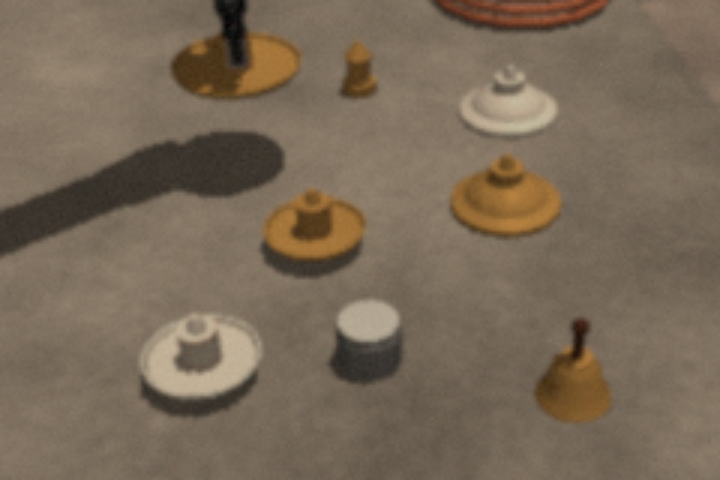

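```bash
python3 -m inch '[{"tx":-0.4,"ty":-0.2,"tz":0,"wx":0,"wy":0,"wz":0,"jaw":0},{"tx":-0.7,"ty":-0.4,"tz":0,"wx":0,"wy":0,"wz":0,"jaw":0},{"tx":-0.8,"ty":-0.44,"tz":0,"wx":0,"wy":0,"wz":0,"jaw":0},{"tx":-0.8,"ty":-0.44,"tz":0,"wx":0,"wy":0,"wz":0,"jaw":0},{"tx":-0.8,"ty":-0.44,"tz":0,"wx":0,"wy":0,"wz":0,"jaw":0}]'
python3 -m inch '[{"tx":-0.8,"ty":-0.44,"tz":0,"wx":0,"wy":0,"wz":0,"jaw":0},{"tx":-0.8,"ty":-0.44,"tz":0,"wx":0,"wy":0,"wz":0,"jaw":0},{"tx":-0.8,"ty":-0.44,"tz":0,"wx":0,"wy":0,"wz":0,"jaw":0},{"tx":-0.6,"ty":-0.36,"tz":0,"wx":0,"wy":0,"wz":0,"jaw":0},{"tx":-0.22,"ty":-0.12,"tz":0,"wx":0,"wy":0,"wz":0,"jaw":0}]'
python3 -m inch '[{"tx":0,"ty":0,"tz":0,"wx":0,"wy":0,"wz":0,"jaw":0},{"tx":0,"ty":0,"tz":0,"wx":0,"wy":0,"wz":0,"jaw":0},{"tx":0,"ty":0,"tz":0,"wx":0,"wy":0,"wz":0,"jaw":0},{"tx":0,"ty":0,"tz":0,"wx":0,"wy":0,"wz":0,"jaw":0},{"tx":0,"ty":0,"tz":0,"wx":0,"wy":0,"wz":0,"jaw":0}]'
cat >> h.py <<'E'
def cloud(im):
    d=im["depth"];h,w=d.shape; uu,vv=np.meshgrid(np.arange(w),np.arange(h))
    K=im["intrinsics"]; C=np.stack([(uu-K[0,2])/K[0,0]*d,(vv-K[1,2])/K[1,1]*d,d],-1)
    return (C-im["t"])@im["R"]
E
python3 - <<'E'
from h import *
s=get_state(); p=s["tcp_pos"];print(p)
im=get_image("top"); cv2.imwrite("pics/t4.png",cv2.resize(im["frame"][60:240,90:330,::-1],None,fx=3,fy=3))
im=get_image("side"); cv2.imwrite("pics/s4.png",cv2.resize(im["frame"][60:240,170:410,::-1],None,fx=3,fy=3))
E
```

```text
clock: 4.3
tcp_pos: [0.5348, 0.1962, 0.1252]
eef_rot: [-0.0, 1.0, -0.001, -0.002]
wrist_force: [1.1, 0.7, -3.5]
opening: 0.406
clock: 4.72
tcp_pos: [0.6662, 0.1204, 0.1245]
eef_rot: [0.003, 1.0, -0.002, -0.0]
wrist_force: [0.1, -0.4, -3.9]
opening: 0.402
clock: 5.13
tcp_pos: [0.6628, 0.1271, 0.1271]
eef_rot: [-0.001, 1.0, 0.0, -0.0]
wrist_force: [-0.1, 0.8, -4.5]
opening: 0.407
[0.66278272 0.12714038 0.12712688]
```

View pics/t4.png

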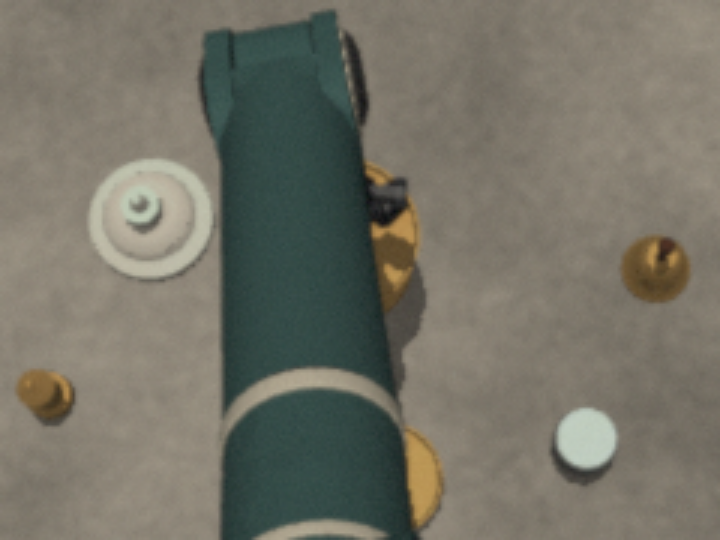

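View pics/s4.png

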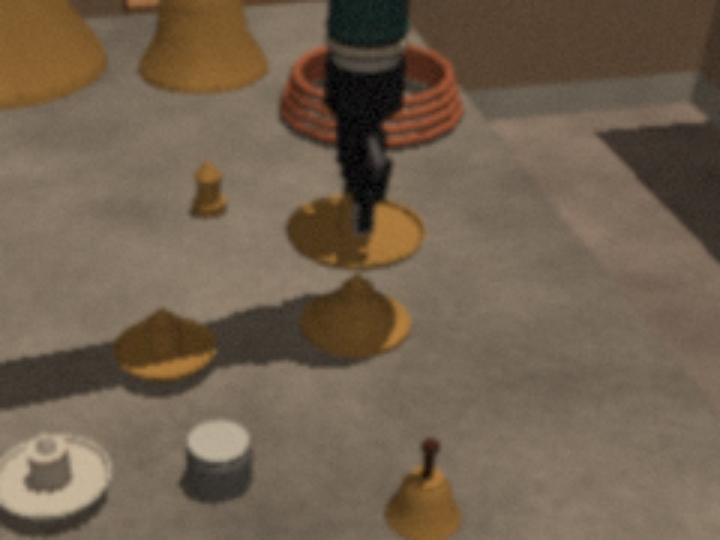

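```bash
cat >> h.py <<'E'
def meanpose(n=6):
    a=[]
    for _ in range(n):
        im=get_image("side"); s=get_state(); a.append(np.r_[s["tcp_pos"],s["eef_rot"],s["wrist_force"]])
    a=np.array(a); print("tcp mean",a[:,:3].mean(0).round(4),"sd",a[:,:3].std(0).round(4),"rot",a[:,3:7].mean(0).round(4),"F",a[:,7:].mean(0).round(2))
    return a.mean(0),im
E
python3 - <<'E'
from h import *
a,im=meanpose()
cs,m=blobs(im)
z=a[2]-.029
for p,zz,n in (((289,137),z+.0255,"dish"),((289,168),.006,"base")):
    c=near(cs,p); e=cv2.fitEllipse(c); hull=cv2.convexHull(c)
    W=np.array([rayplane(im,q[0],zz)[:2] for q in hull])
    x0,x1=W[:,0].min(),W[:,0].max()
    print(n,np.round(e[0],1),np.round(e[1],1),rayplane(im,e[0],zz).round(4),"xmid",(x0+x1)/2,x1-x0)
E
```

```text
tcp mean [0.6638 0.126  0.1275] sd [0.0001 0.0002 0.0001] rot [-3.e-04  1.e+00  1.e-04  1.e-04] F [-0.11 -0.13 -4.1 ]
dish [288.3 150.8] [45.  54.8] [0.6407 0.0411 0.124 ] xmid 0.6518453245232063 0.1636990191276212
base [288.3 150.8] [45.  54.8] [0.6902 0.2213 0.006 ] xmid 0.703705512243108 0.19783066760717605
```

```bash
python3 - <<'E'
from h import *
im=get_image("side"); cs,m=blobs(im)
def rows(r0,r1,c0=262,c1=315):
    out=[]
    for r in range(r0,r1):
        x=np.where(m[r,c0:c1])[0]
        if len(x): out.append((r,c0+x.min(),c0+x.max()))
    return out
for r in rows(122,182): print(r,end=' ')
E
```

```text
(124, np.int64(285), np.int64(286)) (125, np.int64(280), np.int64(287)) (126, np.int64(276), np.int64(299)) (127, np.int64(272), np.int64(302)) (128, np.int64(271), np.int64(304)) (129, np.int64(270), np.int64(306)) (130, np.int64(269), np.int64(308)) (131, np.int64(268), np.int64(309)) (132, np.int64(267), np.int64(310)) (133, np.int64(266), np.int64(311)) (134, np.int64(266), np.int64(311)) (135, np.int64(266), np.int64(312)) (136, np.int64(266), np.int64(312)) (137, np.int64(266), np.int64(312)) (138, np.int64(266), np.int64(312)) (139, np.int64(267), np.int64(311)) (140, np.int64(267), np.int64(311)) (141, np.int64(268), np.int64(310)) (142, np.int64(269), np.int64(310)) (143, np.int64(269), np.int64(309)) (144, np.int64(271), np.int64(308)) (145, np.int64(272), np.int64(306)) (146, np.int64(274), np.int64(305)) (147, np.int64(276), np.int64(303)) (148, np.int64(279), np.int64(300)) (149, np.int64(284), np.int64(295)) (150, np.int64(287), np.int64(290)) (151, np.int64(287), np.int64(290)) (152, np.int64(287), np.int64(290)) (153, np.int64(286), np.int64(292)) (154, np.int64(284),
[... 215 characters left out ...]
, np.int64(302)) (161, np.int64(272), np.int64(303)) (162, np.int64(271), np.int64(304)) (163, np.int64(270), np.int64(305)) (164, np.int64(270), np.int64(306)) (165, np.int64(270), np.int64(306)) (166, np.int64(270), np.int64(306)) (167, np.int64(270), np.int64(307)) (168, np.int64(270), np.int64(306)) (169, np.int64(270), np.int64(306)) (170, np.int64(270), np.int64(306)) (171, np.int64(271), np.int64(306)) (172, np.int64(271), np.int64(305)) (173, np.int64(272), np.int64(304)) (174, np.int64(273), np.int64(303)) (175, np.int64(275), np.int64(302)) (176, np.int64(276), np.int64(300)) (177, np.int64(278), np.int64(298)) (178, np.int64(280), np.int64(296)) (179, np.int64(285), np.int64(291))
```

```bash
python3 - <<'E'
from h import *
im=get_image("side")
def pr(P):
    c=im["R"]@np.array(P)+im["t"]; q=im["intrinsics"]@c; return q[:2]/q[2]
for P in [(.666,.1275,.064),(.666,.1275,0.008),(.6638,.126,.124),(.667,.128,.124),(.667,.128,.1095)]: print(P,pr(P).round(1))
print(rayplane(im,(289,136.7),.124),rayplane(im,(288.5,167.5),.012))
E
```

```text
(0.666, 0.1275, 0.064) [288.7 151.6]
(0.666, 0.1275, 0.008) [288.  166.2]
(0.6638, 0.126, 0.124) [289.  135.3]
(0.667, 0.128, 0.124) [289.8 134.9]
(0.667, 0.128, 0.1095) [289.6 139. ]
[0.66188167 0.11802998 0.124     ] [0.66439005 0.11446882 0.012     ]
```

```bash
python3 -m inch '[{"tx":-0.06,"ty":0.05,"tz":0,"wx":0,"wy":0,"wz":0,"jaw":0},{"tx":0,"ty":0,"tz":0.25,"wx":0,"wy":0,"wz":0,"jaw":0},{"tx":0,"ty":0,"tz":0.25,"wx":0,"wy":0,"wz":0,"jaw":0},{"tx":0,"ty":0,"tz":0.25,"wx":0,"wy":0,"wz":0,"jaw":0},{"tx":0,"ty":0,"tz":0.2,"wx":0,"wy":0,"wz":0,"jaw":0}]'
python3 -m inch '[{"tx":0,"ty":0,"tz":0.1,"wx":0,"wy":0,"wz":0,"jaw":0},{"tx":0,"ty":0,"tz":0.08,"wx":0,"wy":0,"wz":0,"jaw":0},{"tx":0,"ty":0,"tz":0,"wx":0,"wy":0,"wz":0,"jaw":0},{"tx":0,"ty":0,"tz":0,"wx":0,"wy":0,"wz":0,"jaw":0},{"tx":0,"ty":0,"tz":0,"wx":0,"wy":0,"wz":0,"jaw":0}]'
python3 - <<'E'
from h import *
a,im=meanpose(3)
cv2.imwrite("pics/s5.png",cv2.resize(im["frame"][100:200,230:350,::-1],None,fx=5,fy=5,interpolation=cv2.INTER_CUBIC))
E
```

```text
clock: 6.05
tcp_pos: [0.6653, 0.1275, 0.0871]
eef_rot: [-0.0, 1.0, -0.0, -0.001]
wrist_force: [-0.3, 0.1, -4.0]
opening: 0.406
clock: 6.47
tcp_pos: [0.6666, 0.128, 0.0823]
eef_rot: [-0.0, 1.0, 0.0, 0.0]
wrist_force: [1.3, 1.4, -4.2]
opening: 0.409
tcp mean [0.6666 0.1279 0.0824] sd [0. 0. 0.] rot [-1.e-04  1.e+00  2.e-04  3.e-04] F [ 2.01  1.38 -4.89]
```

View pics/s5.png

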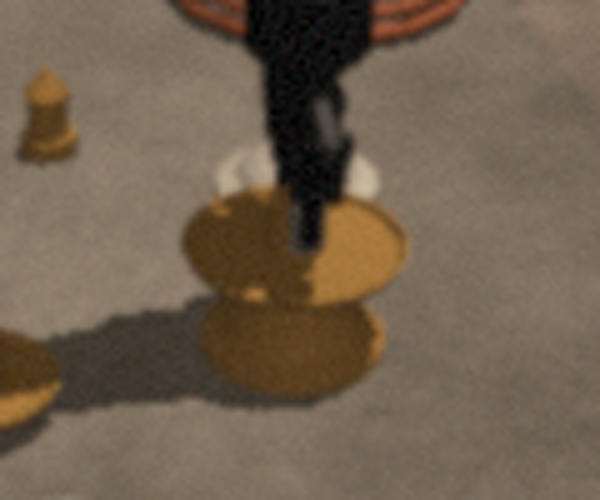

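```bash
python3 -m inch '[{"tx":-0.03,"ty":0.02,"tz":0,"wx":0,"wy":0,"wz":0,"jaw":0},{"tx":0,"ty":0,"tz":0.04,"wx":0,"wy":0,"wz":0,"jaw":0},{"tx":0,"ty":0,"tz":0.04,"wx":0,"wy":0,"wz":0,"jaw":0},{"tx":0,"ty":0,"tz":0.03,"wx":0,"wy":0,"wz":0,"jaw":0},{"tx":0,"ty":0,"tz":0,"wx":0,"wy":0,"wz":0,"jaw":0}]'
python3 - <<'E'
from h import *
meanpose(3)
E
```

```text
clock: 7.03
tcp_pos: [0.6673, 0.128, 0.0791]
eef_rot: [0.0, 1.0, -0.0, -0.0]
wrist_force: [-3.7, -1.8, 5.2]
opening: 0.403
tcp mean [0.6673 0.128  0.0791] sd [0. 0. 0.] rot [ 1.e-04  1.e+00 -1.e-04 -3.e-04] F [-3.52 -1.06  5.07]
```

Vertical force has gone from −5 to +5 N at exactly the expected height, so the tier is seated. Releasing.

```bash
python3 -m inch '[{"tx":0,"ty":0,"tz":0,"wx":0,"wy":0,"wz":0,"jaw":0.6},{"tx":0,"ty":0,"tz":0,"wx":0,"wy":0,"wz":0,"jaw":0.8},{"tx":0,"ty":0,"tz":0,"wx":0,"wy":0,"wz":0,"jaw":1},{"tx":0,"ty":0,"tz":0,"wx":0,"wy":0,"wz":0,"jaw":1},{"tx":0,"ty":0,"tz":-0.1,"wx":0,"wy":0,"wz":0,"jaw":1}]'
python3 -m inch '[{"tx":0,"ty":0,"tz":-0.3,"wx":0,"wy":0,"wz":0,"jaw":1},{"tx":0,"ty":0,"tz":-0.6,"wx":0,"wy":0,"wz":0,"jaw":1},{"tx":0,"ty":0,"tz":-0.9,"wx":0,"wy":0,"wz":0,"jaw":1},{"tx":0,"ty":0,"tz":-0.9,"wx":0,"wy":0,"wz":0,"jaw":1},{"tx":0,"ty":0,"tz":0,"wx":0,"wy":0,"wz":0,"jaw":1}]'
python3 - <<'E'
from h import *
a,im=meanpose(3)
cv2.imwrite("pics/s6.png",cv2.resize(im["frame"][100:200,230:350,::-1],None,fx=5,fy=5,interpolation=cv2.INTER_CUBIC))
s=get_state(); im=wristfind((257,170),.0755,"w6")
print(fish(im,[[.6673,.128,.12],[.6673,.128,.106],[.6673,.128,.0755]],s["tcp_pos"],s["eef_rot"]))
E
```

```text
clock: 7.6
tcp_pos: [0.6671, 0.1283, 0.081]
eef_rot: [-0.0, 1.0, -0.0, -0.001]
wrist_force: [-0.2, -1.2, -0.2]
opening: 1.001
clock: 8.02
tcp_pos: [0.6723, 0.1293, 0.1994]
eef_rot: [0.0, 1.0, 0.002, 0.007]
wrist_force: [2.0, -0.2, 1.5]
opening: 1.001
tcp mean [0.6691 0.1288 0.1934] sd [0.0012 0.0002 0.0021] rot [-1.0e-04  1.0e+00  7.0e-04  2.9e-03] F [ 0.01  0.01 -0.17]
tcp [0.6677 0.1286 0.191 ] ctr [0.6667 0.1271] axes [0.1429 0.1433] px [255.64568765 179.75291375]
[[256.44151291 203.80407871]
 [256.44015947 197.71485362]
 [256.43749778 186.49441223]]
```

View pics/s6.png

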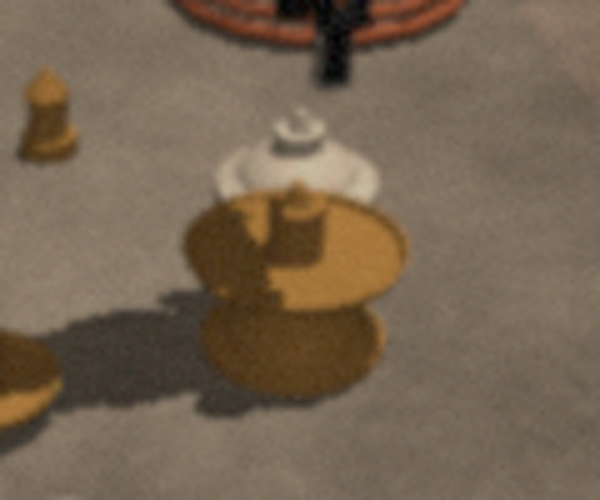

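View pics/w6.png

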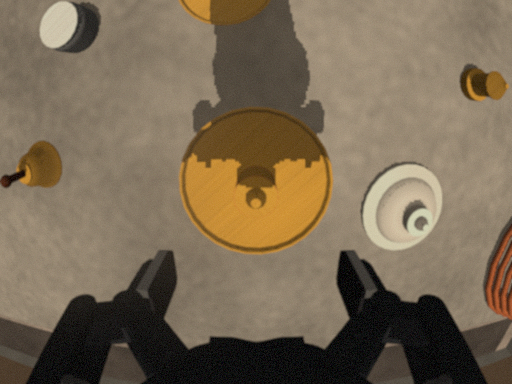

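The large tier sits level on the base. The wrist view puts its centre at (255,180), which is (0.667, 0.127), and the full-size rim diameter confirms its height. On to the middle tier.

```bash
python3 -m inch '[{"tx":0.5,"ty":-0.1,"tz":0,"wx":0,"wy":0,"wz":0,"jaw":1},{"tx":0.9,"ty":-0.15,"tz":0,"wx":0,"wy":0,"wz":0,"jaw":1},{"tx":0.9,"ty":-0.15,"tz":0,"wx":0,"wy":0,"wz":0,"jaw":1},{"tx":0.9,"ty":-0.15,"tz":0,"wx":0,"wy":0,"wz":0,"jaw":1},{"tx":0.9,"ty":-0.15,"tz":0,"wx":0,"wy":0,"wz":0,"jaw":1}]'
python3 -m inch '[{"tx":0.8,"ty":-0.1,"tz":0,"wx":0,"wy":0,"wz":0,"jaw":1},{"tx":0.4,"ty":-0.05,"tz":0,"wx":0,"wy":0,"wz":0,"jaw":1},{"tx":0,"ty":0,"tz":0,"wx":0,"wy":0,"wz":0,"jaw":1},{"tx":0,"ty":0,"tz":0,"wx":0,"wy":0,"wz":0,"jaw":1},{"tx":0,"ty":0,"tz":0,"wx":0,"wy":0,"wz":0,"jaw":1}]'
python3 - <<'E'
from h import *
meanpose(3); wristfind((257,172),.0255,"w7")
E
```

```text
clock: 8.63
tcp_pos: [0.5007, 0.0999, 0.1881]
eef_rot: [-0.0, 1.0, -0.0, -0.002]
wrist_force: [0.2, 0.8, 0.3]
opening: 1.004
clock: 9.05
tcp_pos: [0.4564, 0.0946, 0.1895]
eef_rot: [-0.0, 1.0, -0.0, 0.0]
wrist_force: [0.2, 0.6, 0.0]
opening: 0.999
tcp mean [0.4565 0.0946 0.1894] sd [0.0001 0.     0.    ] rot [ 0.e+00  1.e+00 -1.e-04  0.e+00] F [ 0.46  0.3  -0.06]
tcp [0.4564 0.0945 0.1894] ctr [0.457  0.0954] axes [0.107  0.1072] px [257.94964029 171.72302158]
```

View pics/w7.png

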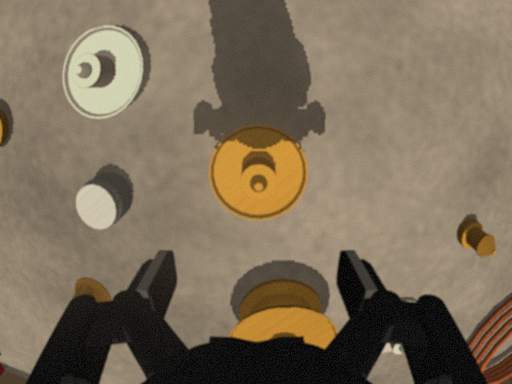

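The middle tier is at (258,172), right under the tool. Descending and gripping.

```bash
python3 -m inch '[{"tx":-0.01,"ty":0.02,"tz":0.8,"wx":0,"wy":0,"wz":0,"jaw":1},{"tx":0,"ty":0,"tz":0.9,"wx":0,"wy":0,"wz":0,"jaw":1},{"tx":0,"ty":0,"tz":0.9,"wx":0,"wy":0,"wz":0,"jaw":1},{"tx":0,"ty":0,"tz":0.7,"wx":0,"wy":0,"wz":0,"jaw":0.8},{"tx":0,"ty":0,"tz":0.4,"wx":0,"wy":0,"wz":0,"jaw":0.7}]'
python3 -m inch '[{"tx":0,"ty":0,"tz":0.3,"wx":0,"wy":0,"wz":0,"jaw":0.7},{"tx":0,"ty":0,"tz":0,"wx":0,"wy":0,"wz":0,"jaw":0.6},{"tx":0,"ty":0,"tz":0,"wx":0,"wy":0,"wz":0,"jaw":0.3},{"tx":0,"ty":0,"tz":0,"wx":0,"wy":0,"wz":0,"jaw":0},{"tx":0,"ty":0,"tz":0,"wx":0,"wy":0,"wz":0,"jaw":0}]'
python3 -m inch '[{"tx":0,"ty":0,"tz":0,"wx":0,"wy":0,"wz":0,"jaw":0},{"tx":0,"ty":0,"tz":0,"wx":0,"wy":0,"wz":0,"jaw":0},{"tx":0,"ty":0,"tz":0,"wx":0,"wy":0,"wz":0,"jaw":0},{"tx":0,"ty":0,"tz":0,"wx":0,"wy":0,"wz":0,"jaw":0},{"tx":0,"ty":0,"tz":0,"wx":0,"wy":0,"wz":0,"jaw":0}]'
python3 - <<'E'
from h import *
meanpose(3)
E
```

```text
clock: 9.67
tcp_pos: [0.4545, 0.0948, 0.0384]
eef_rot: [-0.0, 1.0, -0.001, -0.002]
wrist_force: [-0.5, 0.8, 0.3]
opening: 0.746
clock: 10.08
tcp_pos: [0.4566, 0.0954, 0.0304]
eef_rot: [-0.0, 1.0, 0.0, 0.001]
wrist_force: [-0.0, -0.1, -2.7]
opening: 0.4
clock: 10.5
tcp_pos: [0.4561, 0.0953, 0.0299]
eef_rot: [-0.0, 1.0, 0.0, 0.0]
wrist_force: [-0.2, -0.5, -1.0]
opening: 0.4
tcp mean [0.4561 0.0953 0.0299] sd [0. 0. 0.] rot [-1.e-04  1.e+00  1.e-04  2.e-04] F [-0.66  0.28 -0.05]
```

```bash
python3 -m inch '[{"tx":0,"ty":0,"tz":-0.3,"wx":0,"wy":0,"wz":0,"jaw":0},{"tx":0,"ty":0,"tz":-0.8,"wx":0,"wy":0,"wz":0,"jaw":0},{"tx":0,"ty":0,"tz":-0.9,"wx":0,"wy":0,"wz":0,"jaw":0},{"tx":0,"ty":0,"tz":-0.9,"wx":0,"wy":0,"wz":0,"jaw":0},{"tx":0,"ty":0,"tz":-0.8,"wx":0,"wy":0,"wz":0,"jaw":0}]'
python3 -m inch '[{"tx":-0.3,"ty":0.05,"tz":0,"wx":0,"wy":0,"wz":0,"jaw":0},{"tx":-0.7,"ty":0.1,"tz":0,"wx":0,"wy":0,"wz":0,"jaw":0},{"tx":-0.8,"ty":0.12,"tz":0,"wx":0,"wy":0,"wz":0,"jaw":0},{"tx":-0.8,"ty":0.13,"tz":0,"wx":0,"wy":0,"wz":0,"jaw":0},{"tx":-0.8,"ty":0.13,"tz":0,"wx":0,"wy":0,"wz":0,"jaw":0}]'
python3 -m inch '[{"tx":-0.8,"ty":0.13,"tz":0,"wx":0,"wy":0,"wz":0,"jaw":0},{"tx":-0.7,"ty":0.1,"tz":0,"wx":0,"wy":0,"wz":0,"jaw":0},{"tx":-0.37,"ty":0.05,"tz":0,"wx":0,"wy":0,"wz":0,"jaw":0},{"tx":0,"ty":0,"tz":0,"wx":0,"wy":0,"wz":0,"jaw":0},{"tx":0,"ty":0,"tz":0,"wx":0,"wy":0,"wz":0,"jaw":0}]'
python3 - <<'E'
from h import *
a,im=meanpose(6)
cv2.imwrite("pics/s8.png",cv2.resize(im["frame"][90:200,230:350,::-1],None,fx=5,fy=5,interpolation=cv2.INTER_CUBIC))
s=get_state(); p=s["tcp_pos"]
im=get_image("wrist"); cv2.imwrite("pics/w8.png",im["frame"][:,:,::-1])
print(fish(im,[[p[0],p[1],p[2]+.040]],p,s["eef_rot"]))
E
```

```text
clock: 11.07
tcp_pos: [0.4557, 0.0951, 0.1795]
eef_rot: [0.0, 1.0, 0.0, 0.0]
wrist_force: [1.3, 0.4, -3.1]
opening: 0.403
clock: 11.48
tcp_pos: [0.5929, 0.1167, 0.1775]
eef_rot: [-0.0, 1.0, 0.0, -0.0]
wrist_force: [0.1, 0.5, -2.9]
opening: 0.405
clock: 11.9
tcp_pos: [0.6663, 0.1274, 0.1763]
eef_rot: [0.0, 1.0, -0.0, -0.001]
wrist_force: [-1.0, -0.4, -3.0]
opening: 0.403
tcp mean [0.6657 0.1276 0.1774] sd [0.0002 0.0001 0.0005] rot [-1.e-04  1.e+00 -1.e-04 -6.e-04] F [-0.2   0.14 -3.17]
[[257.75360237 294.30717544]]
```

View pics/s8.png

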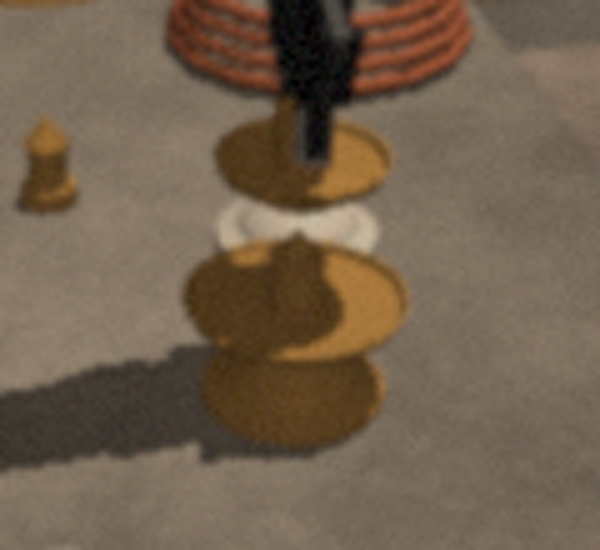

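View pics/w8.png

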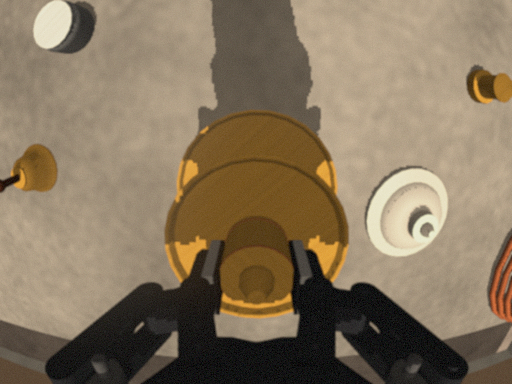

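```bash
python3 -m inch '[{"tx":-0.03,"ty":0,"tz":0.1,"wx":0,"wy":0,"wz":0,"jaw":0},{"tx":0,"ty":0,"tz":0.25,"wx":0,"wy":0,"wz":0,"jaw":0},{"tx":0,"ty":0,"tz":0.25,"wx":0,"wy":0,"wz":0,"jaw":0},{"tx":0,"ty":0,"tz":0.2,"wx":0,"wy":0,"wz":0,"jaw":0},{"tx":0,"ty":0,"tz":0.1,"wx":0,"wy":0,"wz":0,"jaw":0}]'
python3 -m inch '[{"tx":0,"ty":0,"tz":0.05,"wx":0,"wy":0,"wz":0,"jaw":0},{"tx":0,"ty":0,"tz":0,"wx":0,"wy":0,"wz":0,"jaw":0},{"tx":0,"ty":0,"tz":0,"wx":0,"wy":0,"wz":0,"jaw":0},{"tx":0,"ty":0,"tz":0,"wx":0,"wy":0,"wz":0,"jaw":0},{"tx":0,"ty":0,"tz":0,"wx":0,"wy":0,"wz":0,"jaw":0}]'
python3 - <<'E'
from h import *
meanpose(3)
E
```

```text
clock: 12.67
tcp_pos: [0.6666, 0.1275, 0.1391]
eef_rot: [-0.0, 1.0, -0.0, -0.002]
wrist_force: [-0.6, -0.6, -2.2]
opening: 0.404
clock: 13.08
tcp_pos: [0.6682, 0.1278, 0.1402]
eef_rot: [-0.0, 1.0, 0.0, 0.0]
wrist_force: [-1.0, -0.6, -3.3]
opening: 0.404
tcp mean [0.6681 0.1277 0.1401] sd [0. 0. 0.] rot [-1.e-04  1.e+00  1.e-04  4.e-04] F [-0.02 -0.06 -2.58]
```

Free so far, with no side force. About 4 mm is left to go.

```bash
python3 -m inch '[{"tx":0.01,"ty":0,"tz":0.04,"wx":0,"wy":0,"wz":0,"jaw":0},{"tx":0,"ty":0,"tz":0.04,"wx":0,"wy":0,"wz":0,"jaw":0},{"tx":0,"ty":0,"tz":0.03,"wx":0,"wy":0,"wz":0,"jaw":0},{"tx":0,"ty":0,"tz":0,"wx":0,"wy":0,"wz":0,"jaw":0},{"tx":0,"ty":0,"tz":0,"wx":0,"wy":0,"wz":0,"jaw":0}]'
python3 - <<'E'
from h import *
meanpose(3)
E
```

```text
clock: 13.65
tcp_pos: [0.6678, 0.1278, 0.136]
eef_rot: [-0.0, 1.0, 0.0, 0.0]
wrist_force: [-1.7, 0.1, 3.1]
opening: 0.404
tcp mean [0.6678 0.1277 0.136 ] sd [0. 0. 0.] rot [-1.e-04  1.e+00  1.e-04  4.e-04] F [-1.53 -0.28  4.02]
```

Seated: TCP z is 0.1360 as predicted and the contact force is about +4 N. Release and rise.

```bash
python3 -m inch '[{"tx":0,"ty":0,"tz":0,"wx":0,"wy":0,"wz":0,"jaw":0.6},{"tx":0,"ty":0,"tz":0,"wx":0,"wy":0,"wz":0,"jaw":0.8},{"tx":0,"ty":0,"tz":0,"wx":0,"wy":0,"wz":0,"jaw":1},{"tx":0,"ty":0,"tz":0,"wx":0,"wy":0,"wz":0,"jaw":1},{"tx":0,"ty":0,"tz":-0.1,"wx":0,"wy":0,"wz":0,"jaw":1}]'
python3 -m inch '[{"tx":0,"ty":0,"tz":-0.3,"wx":0,"wy":0,"wz":0,"jaw":1},{"tx":0,"ty":0,"tz":-0.6,"wx":0,"wy":0,"wz":0,"jaw":1},{"tx":0,"ty":0,"tz":-0.9,"wx":0,"wy":0,"wz":0,"jaw":1},{"tx":0,"ty":0,"tz":-0.6,"wx":0,"wy":0,"wz":0,"jaw":1},{"tx":0,"ty":0,"tz":0,"wx":0,"wy":0,"wz":0,"jaw":1}]'
python3 - <<'E'
from h import *
a,im=meanpose(3)
cv2.imwrite("pics/s9.png",cv2.resize(im["frame"][90:200,230:350,::-1],None,fx=5,fy=5,interpolation=cv2.INTER_CUBIC))
s=get_state(); im=get_image("wrist"); cv2.imwrite("pics/w9.png",im["frame"][:,:,::-1])
print(fish(im,[[.667,.1277,.176],[.667,.1277,.162],[.667,.1277,.1315]],s["tcp_pos"],s["eef_rot"]))
E
```

```text
clock: 14.22
tcp_pos: [0.667, 0.1276, 0.1384]
eef_rot: [-0.0, 1.0, -0.0, -0.001]
wrist_force: [-0.5, -0.9, -0.7]
opening: 0.996
clock: 14.63
tcp_pos: [0.6711, 0.1282, 0.2433]
eef_rot: [0.0, 1.0, 0.001, 0.006]
wrist_force: [-0.5, 0.3, 1.4]
opening: 1.007
tcp mean [0.6685 0.1279 0.238 ] sd [0.0009 0.0001 0.0018] rot [-0.0e+00  1.0e+00  6.0e-04  2.1e-03] F [ 0.17 -0.09 -0.37]
[[257.22917881 209.11559495]
 [257.18756294 202.47414238]
 [257.1105638  190.31312225]]
```

View pics/s9.png

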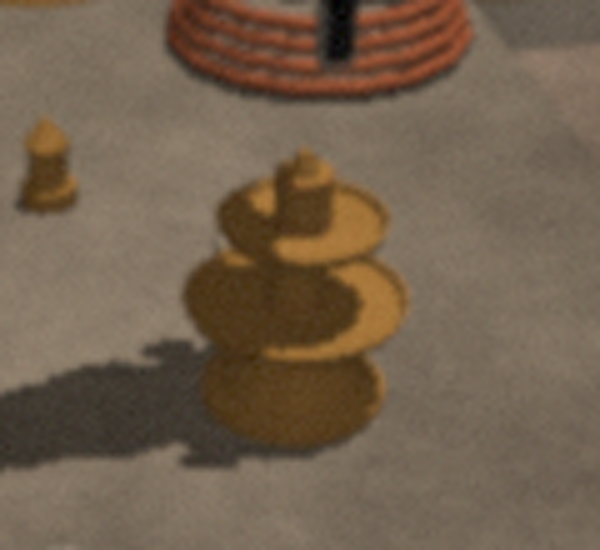

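View pics/w9.png

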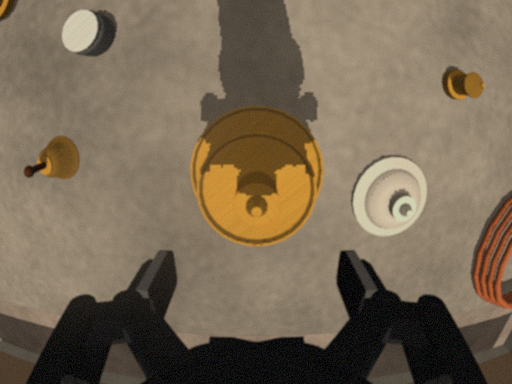

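Middle tier is seated and straight; its spigot is at (257,209), where predicted. On to the small tier.

```bash
python3 -m inch '[{"tx":0.3,"ty":-0.4,"tz":0,"wx":0,"wy":0,"wz":0,"jaw":1},{"tx":0.5,"ty":-0.75,"tz":0,"wx":0,"wy":0,"wz":0,"jaw":1},{"tx":0.5,"ty":-0.75,"tz":0,"wx":0,"wy":0,"wz":0,"jaw":1},{"tx":0.5,"ty":-0.75,"tz":0,"wx":0,"wy":0,"wz":0,"jaw":1},{"tx":0.5,"ty":-0.75,"tz":0,"wx":0,"wy":0,"wz":0,"jaw":1}]'
python3 -m inch '[{"tx":0.5,"ty":-0.75,"tz":0,"wx":0,"wy":0,"wz":0,"jaw":1},{"tx":0.5,"ty":-0.75,"tz":0,"wx":0,"wy":0,"wz":0,"jaw":1},{"tx":0.5,"ty":-0.75,"tz":0,"wx":0,"wy":0,"wz":0,"jaw":1},{"tx":0.5,"ty":-0.75,"tz":0,"wx":0,"wy":0,"wz":0,"jaw":1},{"tx":0.5,"ty":-0.75,"tz":0,"wx":0,"wy":0,"wz":0,"jaw":1}]'
python3 -m inch '[{"tx":0.5,"ty":-0.75,"tz":0,"wx":0,"wy":0,"wz":0,"jaw":1},{"tx":0.5,"ty":-0.75,"tz":0,"wx":0,"wy":0,"wz":0,"jaw":1},{"tx":0.5,"ty":-0.75,"tz":0,"wx":0,"wy":0,"wz":0,"jaw":1},{"tx":0.5,"ty":-0.65,"tz":0,"wx":0,"wy":0,"wz":0,"jaw":1},{"tx":0.35,"ty":-0.4,"tz":0.3,"wx":0,"wy":0,"wz":0,"jaw":1}]'
python3 -m inch '[{"tx":0,"ty":0,"tz":0.6,"wx":0,"wy":0,"wz":0,"jaw":1},{"tx":0,"ty":0,"tz":0.4,"wx":0,"wy":0,"wz":0,"jaw":1},{"tx":0,"ty":0,"tz":0,"wx":0,"wy":0,"wz":0,"jaw":1},{"tx":0,"ty":0,"tz":0,"wx":0,"wy":0,"wz":0,"jaw":1},{"tx":0,"ty":0,"tz":0,"wx":0,"wy":0,"wz":0,"jaw":1}]'
python3 - <<'E'
from h import *
meanpose(3); wristfind((257,172),.0255,"w10")
E
```

```text
clock: 15.25
tcp_pos: [0.5736, -0.0095, 0.2338]
eef_rot: [-0.0, 1.0, -0.0, -0.001]
wrist_force: [0.4, -0.9, -0.1]
opening: 1.0
clock: 15.67
tcp_pos: [0.4735, -0.1593, 0.2342]
eef_rot: [-0.0, 1.0, 0.0, -0.001]
wrist_force: [0.6, -2.0, -0.4]
opening: 1.0
clock: 16.08
tcp_pos: [0.3797, -0.2937, 0.224]
eef_rot: [0.002, 1.0, -0.001, 0.001]
wrist_force: [0.3, -1.4, -0.5]
opening: 0.999
clock: 16.5
tcp_pos: [0.3819, -0.2903, 0.1836]
eef_rot: [-0.0, 1.0, -0.0, -0.0]
wrist_force: [0.0, 0.6, -0.1]
opening: 0.999
tcp mean [ 0.3823 -0.2904  0.1841] sd [0.0001 0.     0.0001] rot [-4.e-04  1.e+00 -3.e-04  6.e-04] F [ 0.49 -0.53 -0.05]
tcp [ 0.3823 -0.2904  0.1841] ctr [ 0.3811 -0.2912] axes [0.0753 0.0755] px [256.3880597  172.29850746]
```

View pics/w10.png

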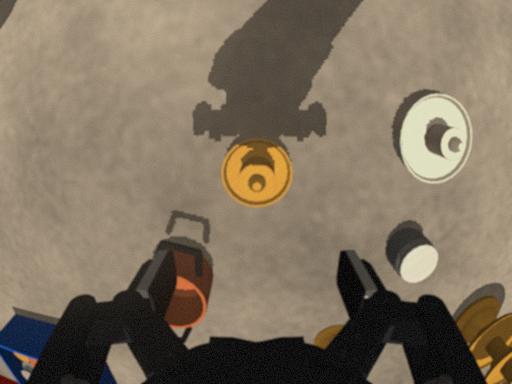

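Small tier at (256,172), about 1 mm off the tool axis. The pot's handle near (187,222) is clear of the fingers. Descending.

```bash
python3 -m inch '[{"tx":0.03,"ty":-0.02,"tz":0.8,"wx":0,"wy":0,"wz":0,"jaw":1},{"tx":0,"ty":0,"tz":0.9,"wx":0,"wy":0,"wz":0,"jaw":1},{"tx":0,"ty":0,"tz":0.8,"wx":0,"wy":0,"wz":0,"jaw":1},{"tx":0,"ty":0,"tz":0.6,"wx":0,"wy":0,"wz":0,"jaw":0.8},{"tx":0,"ty":0,"tz":0.45,"wx":0,"wy":0,"wz":0,"jaw":0.7}]'
python3 -m inch '[{"tx":0,"ty":0,"tz":0.3,"wx":0,"wy":0,"wz":0,"jaw":0.7},{"tx":0,"ty":0,"tz":0,"wx":0,"wy":0,"wz":0,"jaw":0.6},{"tx":0,"ty":0,"tz":0,"wx":0,"wy":0,"wz":0,"jaw":0.3},{"tx":0,"ty":0,"tz":0,"wx":0,"wy":0,"wz":0,"jaw":0},{"tx":0,"ty":0,"tz":0,"wx":0,"wy":0,"wz":0,"jaw":0}]'
python3 -m inch '[{"tx":0,"ty":0,"tz":0,"wx":0,"wy":0,"wz":0,"jaw":0},{"tx":0,"ty":0,"tz":0,"wx":0,"wy":0,"wz":0,"jaw":0},{"tx":0,"ty":0,"tz":0,"wx":0,"wy":0,"wz":0,"jaw":0},{"tx":0,"ty":0,"tz":0,"wx":0,"wy":0,"wz":0,"jaw":0},{"tx":0,"ty":0,"tz":0,"wx":0,"wy":0,"wz":0,"jaw":0}]'
python3 - <<'E'
from h import *
meanpose(3)
E
```

```text
clock: 17.12
tcp_pos: [0.38, -0.2906, 0.0396]
eef_rot: [-0.0, 1.0, 0.0, -0.001]
wrist_force: [0.5, -0.1, 1.3]
opening: 0.752
clock: 17.53
tcp_pos: [0.3812, -0.2916, 0.0304]
eef_rot: [-0.0, 1.0, -0.001, 0.001]
wrist_force: [0.3, 0.5, -1.7]
opening: 0.401
clock: 17.95
tcp_pos: [0.381, -0.2914, 0.0301]
eef_rot: [-0.0, 1.0, -0.0, 0.001]
wrist_force: [-0.5, 1.3, 7.2]
opening: 0.401
tcp mean [ 0.381  -0.2914  0.0301] sd [0. 0. 0.] rot [-1.e-04  1.e+00 -2.e-04  7.e-04] F [-1.17  0.95  6.81]
```

```bash
python3 -m inch '[{"tx":0,"ty":0,"tz":-0.3,"wx":0,"wy":0,"wz":0,"jaw":0},{"tx":0,"ty":0,"tz":-0.8,"wx":0,"wy":0,"wz":0,"jaw":0},{"tx":0,"ty":0,"tz":-0.95,"wx":0,"wy":0,"wz":0,"jaw":0},{"tx":0,"ty":0,"tz":-0.95,"wx":0,"wy":0,"wz":0,"jaw":0},{"tx":0,"ty":0,"tz":-0.95,"wx":0,"wy":0,"wz":0,"jaw":0}]'
python3 -m inch '[{"tx":0,"ty":0,"tz":-0.8,"wx":0,"wy":0,"wz":0,"jaw":0},{"tx":-0.2,"ty":0.3,"tz":-0.25,"wx":0,"wy":0,"wz":0,"jaw":0},{"tx":-0.4,"ty":0.6,"tz":0,"wx":0,"wy":0,"wz":0,"jaw":0},{"tx":-0.5,"ty":0.75,"tz":0,"wx":0,"wy":0,"wz":0,"jaw":0},{"tx":-0.5,"ty":0.75,"tz":0,"wx":0,"wy":0,"wz":0,"jaw":0}]'
python3 -m inch '[{"tx":-0.5,"ty":0.75,"tz":0,"wx":0,"wy":0,"wz":0,"jaw":0},{"tx":-0.5,"ty":0.75,"tz":0,"wx":0,"wy":0,"wz":0,"jaw":0},{"tx":-0.5,"ty":0.75,"tz":0,"wx":0,"wy":0,"wz":0,"jaw":0},{"tx":-0.5,"ty":0.75,"tz":0,"wx":0,"wy":0,"wz":0,"jaw":0},{"tx":-0.5,"ty":0.75,"tz":0,"wx":0,"wy":0,"wz":0,"jaw":0}]'
python3 -m inch '[{"tx":-0.5,"ty":0.75,"tz":0,"wx":0,"wy":0,"wz":0,"jaw":0},{"tx":-0.5,"ty":0.75,"tz":0,"wx":0,"wy":0,"wz":0,"jaw":0},{"tx":-0.5,"ty":0.7,"tz":0,"wx":0,"wy":0,"wz":0,"jaw":0},{"tx":-0.5,"ty":0.6,"tz":0,"wx":0,"wy":0,"wz":0,"jaw":0},{"tx":-0.5,"ty":0.55,"tz":0,"wx":0,"wy":0,"wz":0,"jaw":0}]'
python3 - <<'E'
from h import *
meanpose(3)
E
```

```text
clock: 18.52
tcp_pos: [0.3796, -0.2909, 0.1886]
eef_rot: [0.0, 1.0, 0.0, -0.001]
wrist_force: [0.4, 0.4, -2.0]
opening: 0.396
clock: 18.93
tcp_pos: [0.4445, -0.1944, 0.2298]
eef_rot: [0.001, 1.0, -0.0, 0.001]
wrist_force: [0.3, -0.7, -2.5]
opening: 0.403
clock: 19.35
tcp_pos: [0.5446, -0.0435, 0.2291]
eef_rot: [-0.0, 1.0, 0.0, -0.0]
wrist_force: [1.0, -0.1, -1.8]
opening: 0.404
clock: 19.77
tcp_pos: [0.6445, 0.0912, 0.2287]
eef_rot: [-0.001, 1.0, 0.0, -0.001]
wrist_force: [1.3, -0.7, -2.2]
opening: 0.399
tcp mean [0.646  0.0946 0.2281] sd [0.0014 0.0023 0.0002] rot [-3.1e-03  1.0e+00  1.1e-03  2.0e-04] F [ 1.48  1.22 -1.67]
```

```bash
python3 -m inch '[{"tx":-0.3,"ty":0.5,"tz":0,"wx":0,"wy":0,"wz":0,"jaw":0},{"tx":-0.2,"ty":0.35,"tz":0,"wx":0,"wy":0,"wz":0,"jaw":0},{"tx":-0.05,"ty":0.12,"tz":0,"wx":0,"wy":0,"wz":0,"jaw":0},{"tx":0,"ty":0,"tz":0,"wx":0,"wy":0,"wz":0,"jaw":0},{"tx":0,"ty":0,"tz":0,"wx":0,"wy":0,"wz":0,"jaw":0}]'
python3 - <<'E'
from h import *
a,im=meanpose(6)
cv2.imwrite("pics/s11.png",cv2.resize(im["frame"][80:190,230:350,::-1],None,fx=5,fy=5,interpolation=cv2.INTER_CUBIC))
s=get_state(); p=s["tcp_pos"]; im=get_image("wrist"); cv2.imwrite("pics/w11.png",im["frame"][:,:,::-1])
print(p,fish(im,[[p[0],p[1],p[2]+.040]],p,s["eef_rot"]))
E
```

```text
clock: 20.33
tcp_pos: [0.6656, 0.1262, 0.2289]
eef_rot: [0.0, 1.0, -0.001, -0.001]
wrist_force: [-0.8, 0.3, -2.2]
opening: 0.401
tcp mean [0.666  0.1261 0.2294] sd [0.0002 0.0004 0.0002] rot [ 8.e-04  1.e+00 -4.e-04 -1.e-04] F [ 0.2  -0.36 -1.8 ]
[0.66620705 0.12676238 0.22954864] [[257.71656595 294.32454502]]
```

View pics/s11.png

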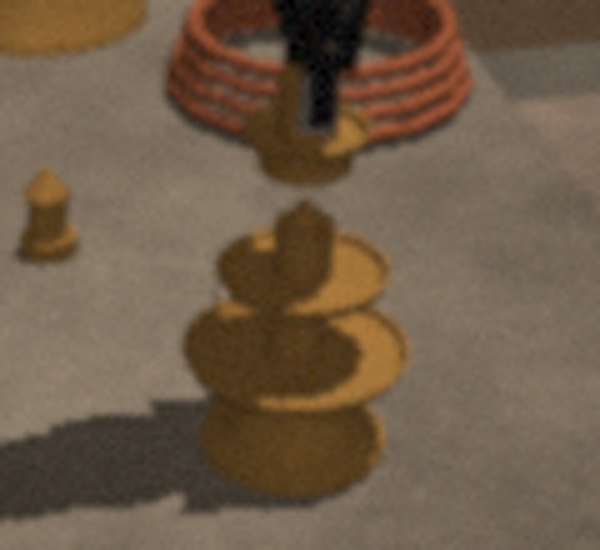

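View pics/w11.png

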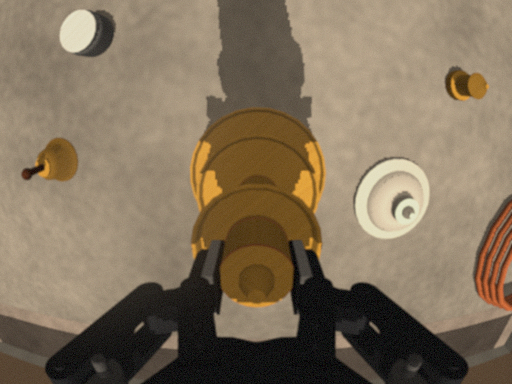

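The small tier hangs straight above the middle spigot in the side crop: foot at x≈307, spigot at 304. Lowering.

```bash
python3 -m inch '[{"tx":-0.03,"ty":0.03,"tz":0.1,"wx":0,"wy":0,"wz":0,"jaw":0},{"tx":0,"ty":0,"tz":0.2,"wx":0,"wy":0,"wz":0,"jaw":0},{"tx":0,"ty":0,"tz":0.2,"wx":0,"wy":0,"wz":0,"jaw":0},{"tx":0,"ty":0,"tz":0.2,"wx":0,"wy":0,"wz":0,"jaw":0},{"tx":0,"ty":0,"tz":0.12,"wx":0,"wy":0,"wz":0,"jaw":0}]'
python3 -m inch '[{"tx":0,"ty":0,"tz":0.02,"wx":0,"wy":0,"wz":0,"jaw":0},{"tx":0,"ty":0,"tz":0,"wx":0,"wy":0,"wz":0,"jaw":0},{"tx":0,"ty":0,"tz":0,"wx":0,"wy":0,"wz":0,"jaw":0},{"tx":0,"ty":0,"tz":0,"wx":0,"wy":0,"wz":0,"jaw":0},{"tx":0,"ty":0,"tz":0,"wx":0,"wy":0,"wz":0,"jaw":0}]'
python3 - <<'E'
from h import *
meanpose(3)
E
```

```text
clock: 21.1
tcp_pos: [0.6667, 0.1287, 0.1944]
eef_rot: [-0.0, 1.0, -0.0, -0.001]
wrist_force: [0.2, 0.3, -2.4]
opening: 0.4
clock: 21.52
tcp_pos: [0.6678, 0.1289, 0.1962]
eef_rot: [-0.0, 1.0, 0.0, 0.0]
wrist_force: [-0.1, 0.5, -1.6]
opening: 0.404
tcp mean [0.6677 0.1289 0.1961] sd [0.     0.     0.0001] rot [-1.e-04  1.e+00  1.e-04  3.e-04] F [ 0.38  0.05 -1.8 ]
```

```bash
python3 -m inch '[{"tx":0.01,"ty":-0.02,"tz":0.04,"wx":0,"wy":0,"wz":0,"jaw":0},{"tx":0,"ty":0,"tz":0.04,"wx":0,"wy":0,"wz":0,"jaw":0},{"tx":0,"ty":0,"tz":0.03,"wx":0,"wy":0,"wz":0,"jaw":0},{"tx":0,"ty":0,"tz":0,"wx":0,"wy":0,"wz":0,"jaw":0},{"tx":0,"ty":0,"tz":0,"wx":0,"wy":0,"wz":0,"jaw":0}]'
python3 - <<'E'
from h import *
meanpose(3)
E
```

```text
clock: 22.08
tcp_pos: [0.6675, 0.1279, 0.1922]
eef_rot: [0.0, 1.0, 0.0, 0.001]
wrist_force: [-1.3, -0.0, 3.5]
opening: 0.401
tcp mean [0.6675 0.128  0.1921] sd [0. 0. 0.] rot [-0.e+00  1.e+00  1.e-04  6.e-04] F [-0.85 -1.17  5.57]
```

Seated at 0.1921 as predicted, with a contact force of about +5.6 N. Release and rise.

```bash
python3 -m inch '[{"tx":0,"ty":0,"tz":0,"wx":0,"wy":0,"wz":0,"jaw":0.6},{"tx":0,"ty":0,"tz":0,"wx":0,"wy":0,"wz":0,"jaw":0.8},{"tx":0,"ty":0,"tz":0,"wx":0,"wy":0,"wz":0,"jaw":1},{"tx":0,"ty":0,"tz":0,"wx":0,"wy":0,"wz":0,"jaw":1},{"tx":0,"ty":0,"tz":-0.1,"wx":0,"wy":0,"wz":0,"jaw":1}]'
python3 -m inch '[{"tx":0,"ty":0,"tz":-0.3,"wx":0,"wy":0,"wz":0,"jaw":1},{"tx":0,"ty":0,"tz":-0.6,"wx":0,"wy":0,"wz":0,"jaw":1},{"tx":0,"ty":0,"tz":-0.9,"wx":0,"wy":0,"wz":0,"jaw":1},{"tx":0,"ty":0,"tz":-0.6,"wx":0,"wy":0,"wz":0,"jaw":1},{"tx":0,"ty":0,"tz":0,"wx":0,"wy":0,"wz":0,"jaw":1}]'
python3 - <<'E'
from h import *
a,im=meanpose(3)
cv2.imwrite("pics/s12.png",cv2.resize(im["frame"][80:190,230:350,::-1],None,fx=5,fy=5,interpolation=cv2.INTER_CUBIC))
s=get_state(); im=get_image("wrist"); cv2.imwrite("pics/w12.png",im["frame"][:,:,::-1])
print(fish(im,[[.667,.1277,.232],[.667,.1277,.218]],s["tcp_pos"],s["eef_rot"]), fish(im,[[.545,.4095,.06]],s["tcp_pos"],s["eef_rot"]))
E
```

```text
clock: 22.65
tcp_pos: [0.6665, 0.128, 0.1942]
eef_rot: [-0.0, 1.0, -0.0, -0.001]
wrist_force: [0.1, -0.3, -0.2]
opening: 1.001
clock: 23.07
tcp_pos: [0.6702, 0.1286, 0.2994]
eef_rot: [-0.0, 1.0, 0.001, 0.006]
wrist_force: [-0.2, 0.3, 1.4]
opening: 0.995
tcp mean [0.668  0.1282 0.294 ] sd [0.0008 0.0001 0.0018] rot [-0.e+00  1.e+00  6.e-04  2.e-03] F [ 0.04  0.35 -0.28]
[[256.74017928 209.70609849]
 [256.72679792 203.03601779]] [[452.36169481  83.30275033]]
```

View pics/s12.png

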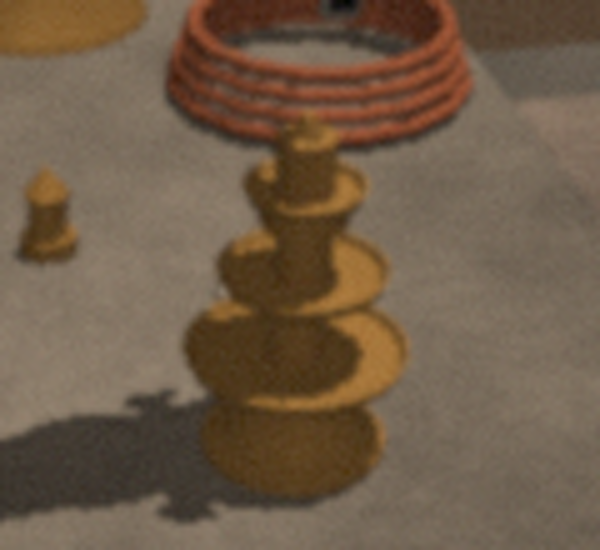

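View pics/w12.png

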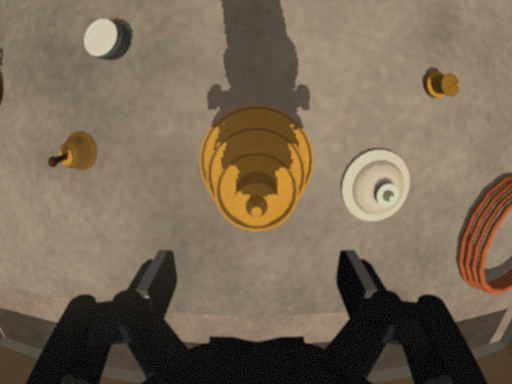

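Three tiers stand straight, with the top spigot at (257,209) as predicted. The finial shows at (441,84) in this view. Moving to it.

```bash
python3 -m inch '[{"tx":0.2,"ty":0.4,"tz":0,"wx":0,"wy":0,"wz":0,"jaw":1},{"tx":0.35,"ty":0.8,"tz":0,"wx":0,"wy":0,"wz":0,"jaw":1},{"tx":0.35,"ty":0.8,"tz":0,"wx":0,"wy":0,"wz":0,"jaw":1},{"tx":0.35,"ty":0.8,"tz":0,"wx":0,"wy":0,"wz":0,"jaw":1},{"tx":0.35,"ty":0.8,"tz":0,"wx":0,"wy":0,"wz":0,"jaw":1}]'
python3 -m inch '[{"tx":0.35,"ty":0.8,"tz":0,"wx":0,"wy":0,"wz":0,"jaw":1},{"tx":0.35,"ty":0.8,"tz":0,"wx":0,"wy":0,"wz":0,"jaw":1},{"tx":0.35,"ty":0.8,"tz":0,"wx":0,"wy":0,"wz":0,"jaw":1},{"tx":0.3,"ty":0.7,"tz":0.5,"wx":0,"wy":0,"wz":0,"jaw":1},{"tx":0.1,"ty":0.34,"tz":0.8,"wx":0,"wy":0,"wz":0,"jaw":1}]'
python3 -m inch '[{"tx":0,"ty":0,"tz":0.8,"wx":0,"wy":0,"wz":0,"jaw":1},{"tx":0,"ty":0,"tz":0.6,"wx":0,"wy":0,"wz":0,"jaw":1},{"tx":0,"ty":0,"tz":0,"wx":0,"wy":0,"wz":0,"jaw":1},{"tx":0,"ty":0,"tz":0,"wx":0,"wy":0,"wz":0,"jaw":1},{"tx":0,"ty":0,"tz":0,"wx":0,"wy":0,"wz":0,"jaw":1}]'
python3 - <<'E'
from h import *
a,_=meanpose(3); im=wristfind((257,172),.0)
s=get_state(); cv2.imwrite("pics/w13.png",cv2.resize(im["frame"][120:260,170:350,::-1],None,fx=4,fy=4,interpolation=cv2.INTER_CUBIC))
for z in (0,.016,.046,.07): print(z,fish(im,[[s["tcp_pos"][0],s["tcp_pos"][1],z]],s["tcp_pos"],s["eef_rot"]).round(1))
E
```

```text
clock: 23.68
tcp_pos: [0.6016, 0.2731, 0.2898]
eef_rot: [0.0, 1.0, -0.001, -0.001]
wrist_force: [0.5, -0.5, 0.1]
opening: 1.004
clock: 24.1
tcp_pos: [0.5427, 0.4161, 0.2411]
eef_rot: [-0.003, 1.0, 0.003, 0.001]
wrist_force: [0.8, 1.1, -0.5]
opening: 1.001
clock: 24.52
tcp_pos: [0.5459, 0.4098, 0.1843]
eef_rot: [0.0, 1.0, 0.0, 0.001]
wrist_force: [0.3, 0.2, 0.6]
opening: 0.998
tcp mean [0.5463 0.4101 0.1854] sd [0.     0.     0.0002] rot [2.0e-04 1.0e+00 1.0e-03 1.3e-03] F [-0.1  -0.06  0.14]
tcp [0.5462 0.4101 0.1855] ctr [0.5536 0.4121] axes [0.0448 0.0563] px [258.33858268 174.19685039]
0 [[256.7 168.3]]
0.016 [[256.7 171.8]]
0.046 [[256.8 179.5]]
0.07 [[256.9 186.9]]
```

View pics/w13.png

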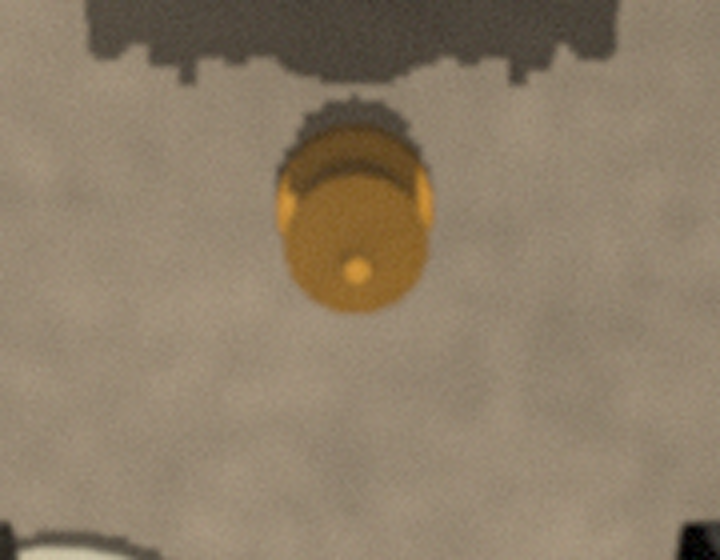

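The finial's tip is at (259,187) in full pixels against a predicted (257,187), so I shift +1.8 mm in y and descend to TCP z≈0.0175.

```bash
python3 -m inch '[{"tx":-0.01,"ty":0.04,"tz":0.8,"wx":0,"wy":0,"wz":0,"jaw":1},{"tx":0,"ty":0,"tz":0.9,"wx":0,"wy":0,"wz":0,"jaw":1},{"tx":0,"ty":0,"tz":0.9,"wx":0,"wy":0,"wz":0,"jaw":1},{"tx":0,"ty":0,"tz":0.8,"wx":0,"wy":0,"wz":0,"jaw":1},{"tx":0,"ty":0,"tz":0.4,"wx":0,"wy":0,"wz":0,"jaw":1}]'
python3 -m inch '[{"tx":0,"ty":0,"tz":0.25,"wx":0,"wy":0,"wz":0,"jaw":0.9},{"tx":0,"ty":0,"tz":0.1,"wx":0,"wy":0,"wz":0,"jaw":0.7},{"tx":0,"ty":0,"tz":0,"wx":0,"wy":0,"wz":0,"jaw":0.7},{"tx":0,"ty":0,"tz":0,"wx":0,"wy":0,"wz":0,"jaw":0.7},{"tx":0,"ty":0,"tz":0,"wx":0,"wy":0,"wz":0,"jaw":0.7}]'
python3 - <<'E'
from h import *
a,_=meanpose(3)
s=get_state(); im=get_image("wrist"); cv2.imwrite("pics/w14.png",im["frame"][:,:,::-1])
print(fish(im,[[s["tcp_pos"][0],s["tcp_pos"][1],.07]],s["tcp_pos"],s["eef_rot"]).round(1))
E
```

```text
clock: 25.13
tcp_pos: [0.544, 0.41, 0.0281]
eef_rot: [0.0, 1.0, -0.001, -0.002]
wrist_force: [-0.4, 0.2, 0.2]
opening: 1.0
clock: 25.55
tcp_pos: [0.5467, 0.4122, 0.0195]
eef_rot: [-0.0, 1.0, 0.001, 0.001]
wrist_force: [0.4, -0.5, 0.7]
opening: 0.693
tcp mean [0.5464 0.412  0.0191] sd [0.0002 0.0001 0.0003] rot [-1.0e-04  1.0e+00  9.0e-04  1.1e-03] F [ 0.07 -0.09 -0.27]
[[258.  311.1]]
```

View pics/w14.png

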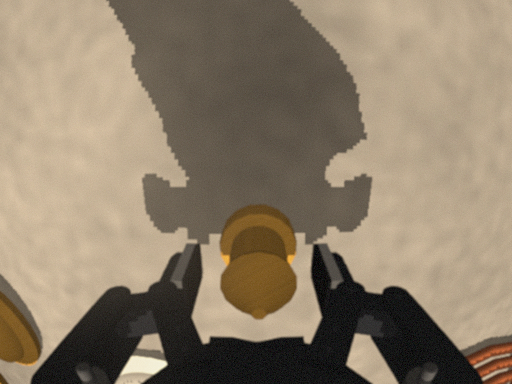

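The finial's tip is at (259,313) against a predicted (258,311), so it is centred between the jaws. Lowering 2 mm and closing.

```bash
python3 -m inch '[{"tx":0,"ty":0,"tz":0.04,"wx":0,"wy":0,"wz":0,"jaw":0.6},{"tx":0,"ty":0,"tz":0,"wx":0,"wy":0,"wz":0,"jaw":0.5},{"tx":0,"ty":0,"tz":0,"wx":0,"wy":0,"wz":0,"jaw":0.4},{"tx":0,"ty":0,"tz":0,"wx":0,"wy":0,"wz":0,"jaw":0.2},{"tx":0,"ty":0,"tz":0,"wx":0,"wy":0,"wz":0,"jaw":0}]' 40
python3 -m inch '[{"tx":0,"ty":0,"tz":0,"wx":0,"wy":0,"wz":0,"jaw":0},{"tx":0,"ty":0,"tz":0,"wx":0,"wy":0,"wz":0,"jaw":0},{"tx":0,"ty":0,"tz":0,"wx":0,"wy":0,"wz":0,"jaw":0},{"tx":0,"ty":0,"tz":0,"wx":0,"wy":0,"wz":0,"jaw":0},{"tx":0,"ty":0,"tz":0,"wx":0,"wy":0,"wz":0,"jaw":0}]'
python3 - <<'E'
from h import *
a,_=meanpose(3)
s=get_state(); im=get_image("wrist"); cv2.imwrite("pics/w15.png",im["frame"][:,:,::-1])
print(s["opening"],fish(im,[[s["tcp_pos"][0],s["tcp_pos"][1],.07]],s["tcp_pos"],s["eef_rot"]).round(1))
E
```

```text
clock: 26.17
tcp_pos: [0.5455, 0.4117, 0.016]
eef_rot: [-0.0, 1.0, 0.0, 0.0]
wrist_force: [-0.2, 0.6, 2.0]
opening: 0.39
clock: 26.58
tcp_pos: [0.5455, 0.4117, 0.0159]
eef_rot: [-0.0, 1.0, 0.0, 0.0]
wrist_force: [-0.9, 1.9, 3.2]
opening: 0.392
tcp mean [0.5455 0.4117 0.016 ] sd [0. 0. 0.] rot [-2.e-04  1.e+00  3.e-04  2.e-04] F [-0.82  1.53  3.73]
0.38858854495950823 [[257.9 315.5]]
```

View pics/w15.png

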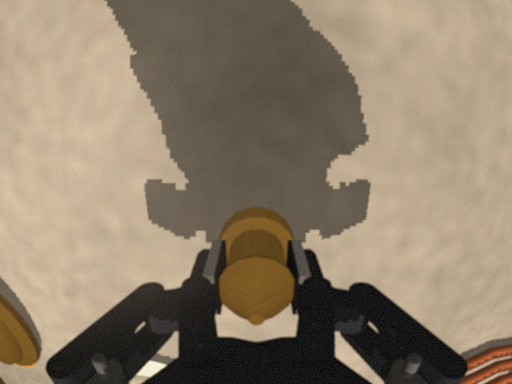

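The opening of 0.39 (about 35 mm) shows the pads are also touching the 36 mm head, not only the neck. I lift a little and check that it holds and hangs upright.

```bash
python3 -m inch '[{"tx":0,"ty":0,"tz":-0.1,"wx":0,"wy":0,"wz":0,"jaw":0},{"tx":0,"ty":0,"tz":-0.2,"wx":0,"wy":0,"wz":0,"jaw":0},{"tx":0,"ty":0,"tz":-0.3,"wx":0,"wy":0,"wz":0,"jaw":0},{"tx":0,"ty":0,"tz":-0.3,"wx":0,"wy":0,"wz":0,"jaw":0},{"tx":0,"ty":0,"tz":-0.1,"wx":0,"wy":0,"wz":0,"jaw":0}]'
python3 -m inch '[{"tx":0,"ty":0,"tz":0,"wx":0,"wy":0,"wz":0,"jaw":0},{"tx":0,"ty":0,"tz":0,"wx":0,"wy":0,"wz":0,"jaw":0},{"tx":0,"ty":0,"tz":0,"wx":0,"wy":0,"wz":0,"jaw":0},{"tx":0,"ty":0,"tz":0,"wx":0,"wy":0,"wz":0,"jaw":0},{"tx":0,"ty":0,"tz":0,"wx":0,"wy":0,"wz":0,"jaw":0}]'
python3 - <<'E'
from h import *
a,im=meanpose(3); cv2.imwrite("pics/s16.png",cv2.resize(im["frame"][70:150,190:300,::-1],None,fx=6,fy=6,interpolation=cv2.INTER_CUBIC))
s=get_state(); im=get_image("wrist"); cv2.imwrite("pics/w16.png",im["frame"][:,:,::-1])
print(s["opening"])
E
```

```text
clock: 27.2
tcp_pos: [0.5468, 0.4118, 0.0585]
eef_rot: [0.0, 1.0, 0.001, 0.001]
wrist_force: [0.6, -0.6, -1.1]
opening: 0.393
clock: 27.62
tcp_pos: [0.5451, 0.411, 0.055]
eef_rot: [-0.0, 1.0, -0.0, -0.0]
wrist_force: [1.0, -0.1, -1.5]
opening: 0.388
tcp mean [0.5453 0.4111 0.0552] sd [0.     0.     0.0001] rot [-1.e-04  1.e+00 -2.e-04 -3.e-04] F [-0.19 -0.41 -2.06]
0.39090541067311513
```

View pics/w16.png

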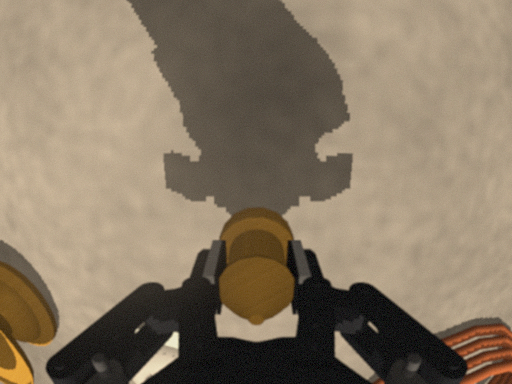

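View pics/s16.png

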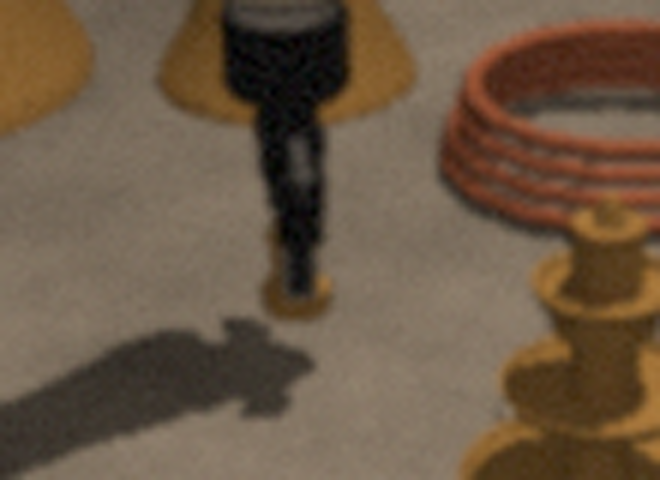

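The finial hangs upright and steady, and the wrist view is unchanged. Its axis is about 2 mm farther in +x than the TCP, so the TCP should end at x≈0.665. Lifting and carrying gently.

```bash
python3 -m inch '[{"tx":0,"ty":0,"tz":-0.3,"wx":0,"wy":0,"wz":0,"jaw":0},{"tx":0,"ty":0,"tz":-0.5,"wx":0,"wy":0,"wz":0,"jaw":0},{"tx":0,"ty":0,"tz":-0.7,"wx":0,"wy":0,"wz":0,"jaw":0},{"tx":0,"ty":0,"tz":-0.7,"wx":0,"wy":0,"wz":0,"jaw":0},{"tx":0,"ty":0,"tz":-0.7,"wx":0,"wy":0,"wz":0,"jaw":0}]'
python3 -m inch '[{"tx":0,"ty":0,"tz":-0.7,"wx":0,"wy":0,"wz":0,"jaw":0},{"tx":0,"ty":0,"tz":-0.7,"wx":0,"wy":0,"wz":0,"jaw":0},{"tx":0,"ty":0,"tz":-0.6,"wx":0,"wy":0,"wz":0,"jaw":0},{"tx":0,"ty":0,"tz":-0.4,"wx":0,"wy":0,"wz":0,"jaw":0},{"tx":0,"ty":0,"tz":-0.2,"wx":0,"wy":0,"wz":0,"jaw":0}]'
python3 -m inch '[{"tx":-0.1,"ty":-0.2,"tz":0,"wx":0,"wy":0,"wz":0,"jaw":0},{"tx":-0.2,"ty":-0.5,"tz":0,"wx":0,"wy":0,"wz":0,"jaw":0},{"tx":-0.3,"ty":-0.6,"tz":0,"wx":0,"wy":0,"wz":0,"jaw":0},{"tx":-0.3,"ty":-0.7,"tz":0,"wx":0,"wy":0,"wz":0,"jaw":0},{"tx":-0.3,"ty":-0.7,"tz":0,"wx":0,"wy":0,"wz":0,"jaw":0}]'
python3 -m inch '[{"tx":-0.3,"ty":-0.7,"tz":0,"wx":0,"wy":0,"wz":0,"jaw":0},{"tx":-0.3,"ty":-0.7,"tz":0,"wx":0,"wy":0,"wz":0,"jaw":0},{"tx":-0.3,"ty":-0.7,"tz":0,"wx":0,"wy":0,"wz":0,"jaw":0},{"tx":-0.3,"ty":-0.6,"tz":0,"wx":0,"wy":0,"wz":0,"jaw":0},{"tx":-0.2,"ty":-0.5,"tz":0,"wx":0,"wy":0,"wz":0,"jaw":0}]'
python3 -m inch '[{"tx":-0.2,"ty":-0.5,"tz":0,"wx":0,"wy":0,"wz":0,"jaw":0},{"tx":-0.14,"ty":-0.4,"tz":0,"wx":0,"wy":0,"wz":0,"jaw":0},{"tx":-0.05,"ty":-0.28,"tz":0,"wx":0,"wy":0,"wz":0,"jaw":0},{"tx":0,"ty":0,"tz":0,"wx":0,"wy":0,"wz":0,"jaw":0},{"tx":0,"ty":0,"tz":0,"wx":0,"wy":0,"wz":0,"jaw":0}]'
python3 - <<'E'
from h import *
a,im=meanpose(6); cv2.imwrite("pics/s17.png",cv2.resize(im["frame"][60:170,230:350,::-1],None,fx=5,fy=5,interpolation=cv2.INTER_CUBIC))
s=get_state(); p=s["tcp_pos"]; im=get_image("wrist"); cv2.imwrite("pics/w17.png",im["frame"][:,:,::-1])
print(s["opening"],fish(im,[[p[0],p[1],p[2]+.054]],p,s["eef_rot"]))
E
```

```text
clock: 28.23
tcp_pos: [0.5455, 0.4112, 0.1738]
eef_rot: [-0.0, 1.0, 0.0, 0.0]
wrist_force: [0.2, -0.1, -2.0]
opening: 0.387
clock: 28.65
tcp_pos: [0.5464, 0.4119, 0.28]
eef_rot: [-0.0, 1.0, 0.002, 0.002]
wrist_force: [1.3, 0.8, -1.7]
opening: 0.387
clock: 29.07
tcp_pos: [0.5932, 0.3012, 0.2739]
eef_rot: [-0.0, 1.0, -0.001, -0.001]
wrist_force: [0.3, 0.1, -1.9]
opening: 0.391
clock: 29.48
tcp_pos: [0.6499, 0.1711, 0.274]
eef_rot: [0.001, 1.0, -0.001, -0.001]
wrist_force: [-1.3, 0.2, -1.9]
opening: 0.386
clock: 29.9
tcp_pos: [0.6646, 0.1276, 0.2748]
eef_rot: [0.0, 1.0, 0.0, -0.001]
wrist_force: [0.7, 1.0, -1.9]
opening: 0.39
tcp mean [0.6646 0.1298 0.2754] sd [0.0001 0.0003 0.0002] rot [-1.1e-03  1.0e+00  4.0e-04 -3.0e-04] F [-0.23  0.05 -1.67]
0.38533926830988907 [[257.90534667 315.38883183]]
```

View pics/s17.png

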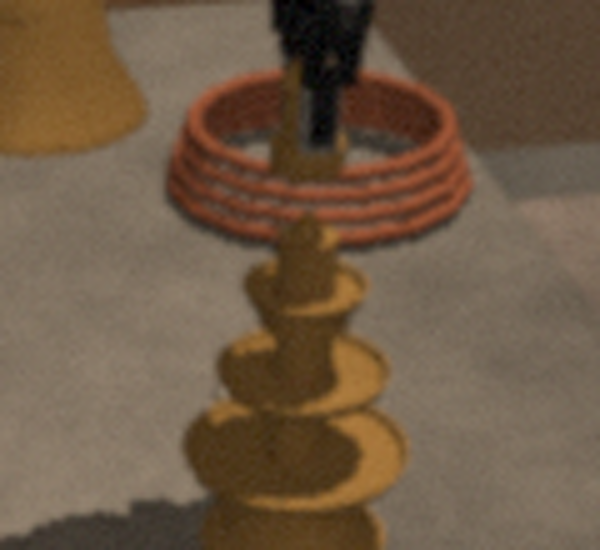

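View pics/w17.png

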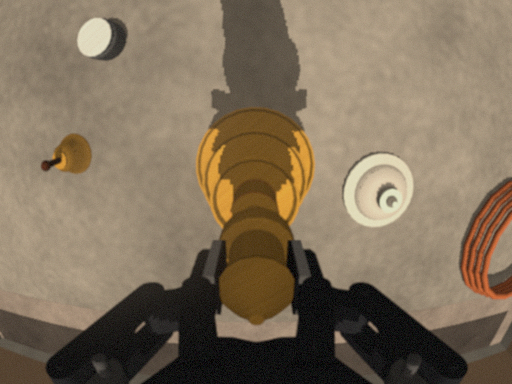

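The finial's foot spans x = 272–347 in the crop, centre 309, above the spigot at 307, so it is aligned in x. I trim y by −2 mm and lower.

```bash
python3 -m inch '[{"tx":0,"ty":-0.05,"tz":0.1,"wx":0,"wy":0,"wz":0,"jaw":0},{"tx":0,"ty":0,"tz":0.2,"wx":0,"wy":0,"wz":0,"jaw":0},{"tx":0,"ty":0,"tz":0.25,"wx":0,"wy":0,"wz":0,"jaw":0},{"tx":0,"ty":0,"tz":0.2,"wx":0,"wy":0,"wz":0,"jaw":0},{"tx":0,"ty":0,"tz":0.15,"wx":0,"wy":0,"wz":0,"jaw":0}]'
python3 -m inch '[{"tx":0,"ty":0,"tz":0.02,"wx":0,"wy":0,"wz":0,"jaw":0},{"tx":0,"ty":0,"tz":0,"wx":0,"wy":0,"wz":0,"jaw":0},{"tx":0,"ty":0,"tz":0,"wx":0,"wy":0,"wz":0,"jaw":0},{"tx":0,"ty":0,"tz":0,"wx":0,"wy":0,"wz":0,"jaw":0},{"tx":0,"ty":0,"tz":0,"wx":0,"wy":0,"wz":0,"jaw":0}]'
python3 - <<'E'
from h import *
meanpose(3)
E
```

```text
clock: 30.67
tcp_pos: [0.6644, 0.126, 0.2377]
eef_rot: [-0.0, 1.0, -0.0, -0.001]
wrist_force: [-0.1, 0.5, -2.0]
opening: 0.387
clock: 31.08
tcp_pos: [0.6654, 0.1261, 0.2394]
eef_rot: [-0.0, 1.0, 0.0, 0.0]
wrist_force: [-0.4, 0.2, -1.6]
opening: 0.392
tcp mean [0.6653 0.126  0.2393] sd [0.0001 0.     0.0001] rot [-0.e+00  1.e+00  1.e-04  3.e-04] F [ 0.03  0.13 -2.  ]
```

```bash
python3 -m inch '[{"tx":0,"ty":0.04,"tz":0.04,"wx":0,"wy":0,"wz":0,"jaw":0},{"tx":0,"ty":0,"tz":0.04,"wx":0,"wy":0,"wz":0,"jaw":0},{"tx":0,"ty":0,"tz":0.04,"wx":0,"wy":0,"wz":0,"jaw":0},{"tx":0,"ty":0,"tz":0.02,"wx":0,"wy":0,"wz":0,"jaw":0},{"tx":0,"ty":0,"tz":0,"wx":0,"wy":0,"wz":0,"jaw":0}]'
python3 - <<'E'
from h import *
meanpose(3)
E
```

```text
clock: 31.65
tcp_pos: [0.6654, 0.1278, 0.2339]
eef_rot: [-0.0, 1.0, 0.0, 0.0]
wrist_force: [-0.3, 0.8, 1.9]
opening: 0.39
tcp mean [0.6654 0.1279 0.2339] sd [0. 0. 0.] rot [-1.e-04  1.e+00  2.e-04  5.e-04] F [-0.94  0.35  3.55]
```

Seated: TCP z is 0.2339 as predicted and the contact force is +3.5 N. Release, rise and check.

```bash
python3 -m inch '[{"tx":0,"ty":0,"tz":0,"wx":0,"wy":0,"wz":0,"jaw":0.5},{"tx":0,"ty":0,"tz":0,"wx":0,"wy":0,"wz":0,"jaw":0.7},{"tx":0,"ty":0,"tz":0,"wx":0,"wy":0,"wz":0,"jaw":1},{"tx":0,"ty":0,"tz":0,"wx":0,"wy":0,"wz":0,"jaw":1},{"tx":0,"ty":0,"tz":-0.1,"wx":0,"wy":0,"wz":0,"jaw":1}]'
python3 -m inch '[{"tx":0,"ty":0,"tz":-0.3,"wx":0,"wy":0,"wz":0,"jaw":1},{"tx":0,"ty":0,"tz":-0.6,"wx":0,"wy":0,"wz":0,"jaw":1},{"tx":0,"ty":0,"tz":-0.8,"wx":0,"wy":0,"wz":0,"jaw":1},{"tx":0,"ty":0,"tz":-0.8,"wx":0,"wy":0,"wz":0,"jaw":1},{"tx":0,"ty":0,"tz":0,"wx":0,"wy":0,"wz":0,"jaw":1}]'
python3 - <<'E'
from h import *
a,im=meanpose(5); cv2.imwrite("pics/s18.png",cv2.resize(im["frame"][60:190,230:350,::-1],None,fx=4.5,fy=4.5,interpolation=cv2.INTER_CUBIC))
s=get_state(); im=get_image("wrist"); cv2.imwrite("pics/w18.png",im["frame"][:,:,::-1])
print(fish(im,[[.667,.1277,.288]],s["tcp_pos"],s["eef_rot"]))
E
```

```text
clock: 32.22
tcp_pos: [0.6646, 0.1275, 0.2363]
eef_rot: [-0.0, 1.0, -0.0, -0.001]
wrist_force: [-0.5, -0.8, -0.5]
opening: 1.0
clock: 32.63
tcp_pos: [0.6682, 0.1281, 0.3465]
eef_rot: [-0.0, 1.0, 0.002, 0.007]
wrist_force: [0.6, -0.1, 1.7]
opening: 1.001
tcp mean [0.6656 0.1277 0.3391] sd [0.001  0.0001 0.0025] rot [-0.0e+00  1.0e+00  4.0e-04  1.3e-03] F [-0.33 -0.18 -0.56]
[[257.4977917  219.06677349]]
```

View pics/s18.png

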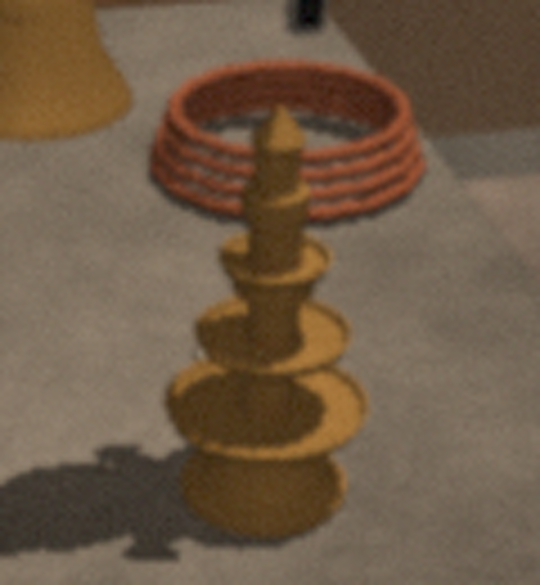

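View pics/w18.png

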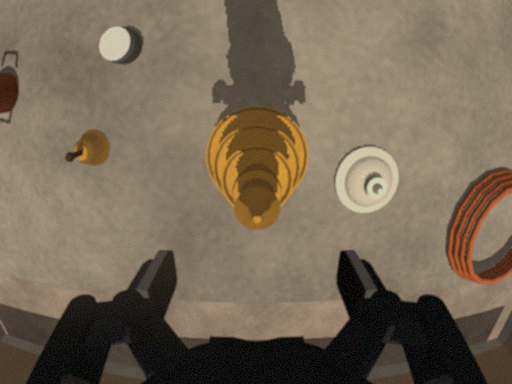

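The lamp stands straight, with the finial tip at (257,219) as predicted. One last check for stillness, tip height and bystanders, then I hand it in.

```bash
python3 -m inch '[{"tx":0,"ty":0,"tz":-0.3,"wx":0,"wy":0,"wz":0,"jaw":1},{"tx":0,"ty":0,"tz":-0.2,"wx":0,"wy":0,"wz":0,"jaw":1},{"tx":0,"ty":0,"tz":0,"wx":0,"wy":0,"wz":0,"jaw":1},{"tx":0,"ty":0,"tz":0,"wx":0,"wy":0,"wz":0,"jaw":1},{"tx":0,"ty":0,"tz":0,"wx":0,"wy":0,"wz":0,"jaw":1}]'
python3 - <<'E'
from h import *
a,im=meanpose(5); im2=get_image("side")
d=np.abs(im["frame"].astype(int)-im2["frame"]).mean(2)[80:185,262:316]; print("diff",d.mean().round(2),np.abs(im["frame"].astype(int)-im2["frame"]).mean().round(2))
X=cloud(im2); _,m=blobs(im2); sel=(m>0)&(np.hypot(X[...,0]-.667,X[...,1]-.125)<.05)&(im2["depth"]>0)
print("top z",np.sort(X[sel][:,2])[-6:].round(3))
f0=cv2.imread("pics/side0.png")[:,:,::-1].astype(int); df=np.abs(f0-im2["frame"]).mean(2)
for n,(u,v) in {"bell":(311,224),"pot":(282,303),"tin":(243,213)}.items(): print(n,df[v-22:v+23,u-25:u+26].mean().round(2))
E
```

```text
clock: 33.35
tcp_pos: [0.6651, 0.1277, 0.3574]
eef_rot: [-0.0, 1.0, 0.0, 0.0]
wrist_force: [-0.5, -0.6, -1.3]
opening: 0.999
tcp mean [0.665  0.1276 0.3569] sd [0.     0.     0.0001] rot [-1.e-04  1.e+00 -1.e-04 -3.e-04] F [-0.1   0.11  0.19]
diff 2.66 2.63
top z [0.489 0.491 0.494 0.496 0.498 0.501]
bell 3.08
pot 3.41
tin 3.52
```

```bash
python3 - <<'E'
from h import *
im2=get_image("side"); X=cloud(im2); sel=(np.hypot(X[...,0]-.667,X[...,1]-.125)<.05)&(im2["depth"]>0)&(X[...,2]<.32)
print("tip z",np.sort(X[sel][:,2])[-6:].round(3)); T=X[sel]; T=T[T[:,2]>.24]; print(T.mean(0).round(4))
print(sign_off())
E
```

```text
tip z [0.284 0.284 0.285 0.287 0.287 0.289]
[0.6625 0.1177 0.2635]
the job is handed in; nothing more can be done
None
```

The lamp is assembled and handed in: large tier, middle tier, small tier and finial are stacked on the brass base, each released before I fetched the next. It took about 34 s of the 115 s allowed.

**Seating:** Each piece touched down within 0.2 mm of the height I had worked out for it. The vertical force on the tool reversed at that point, from the piece's weight to a push of about 3.5 to 5.5 N.

**Final checks:**
- The finial's tip is at about 0.288 m, which is the height expected with every piece fully seated.
- In the wrist view the tip is at (257,219), matching the prediction, and the side view shows the stack straight.
- Successive pictures of the lamp differ only by image noise, so it is standing still.
- The bell, pot and tin look unchanged from the first picture, and the open gripper is well clear above the lamp.

**Odd results:**
- The pads gripped the finial at about 35 mm, so they were on its head as well as the neck. It still hung upright and went on cleanly.
- My first tip-height reading of about 0.50 m was wrong because it picked up points above the lamp. I repeated it with those left out.
- The mean position of the lamp's top from side-view depth, (0.6625, 0.118), is about 4 mm in x and 10 mm in y from the wrist view's (0.667, 0.128). I take this as bias, because that camera sees only the near surface; its first readings of the single pieces were off in y in the same way.

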